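Put the washed cookie stamps in the drying cabinet

TASK

Swing both doors of the drying cabinet wide open, put every cookie stamp from the bench inside so that it stands upright on the cabinet floor, then shut both doors fully, and only after that push the red fan lever all the way over, away from the robot. Leave the cutter, pestle, scoop and jar where they are.

Things in the scene. Friction and masses are not known exactly. Their poses are not given: they have to be found in the camera images.
- cab: drying cabinet, fixed, 190 mm deep (x), 350 wide (y), 200 high; white, glass back, glass roof over x -20 to +95 (open slot before it); origin: centre of its underside; doors at -x (robot side). Inside: floor top 5 mm above origin, x -80 (shut doors) to +83, y -163 to +163, 183 under the roof. At x = -25 a stamp clears the shut doors and a gripper tilted 20 to 45 deg can set it in
- door_right (a joint): the right door (hinged on the cabinet's right edge as the robot sees it), a stiff panel 169 mm wide, 179 mm high, 15 mm thick, green; 0 = shut, grows as it opens towards the robot, 1.57 = square to the front, 1.9 = stop; opening turns it anticlockwise seen from above; it stays where it is left
- door_right_grip (a point): upper part of the right door's upright round steel bar handle (11 mm thick, 100 mm long), 15 mm below its top end; 35 mm before the door's face, 139 mm from the hinge line along the door, 47 mm below the cabinet's top; a gripper pointing down, fingers either side along the door's width, can take it here; moves with the door
- door_right_hinge (a point): point on the upright hinge line of the right door, at the outer front corner of the cabinet, half-way up the door
- door_left (a joint): the left door (hinged on the cabinet's left edge as the robot sees it), a stiff panel 169 mm wide, 179 mm high, 15 mm thick, green; 0 = shut, grows as it opens towards the robot, 1.57 = square to the front, 1.9 = stop; opening turns it clockwise seen from above; it stays where it is left
- door_left_grip (a point): upper part of the left door's upright round steel bar handle (11 mm thick, 100 mm long), 15 mm below its top end; 35 mm before the door's face, 139 mm from the hinge line along the door, 47 mm below the cabinet's top; a gripper pointing down, fingers either side along the door's width, can take it here; moves with the door
- door_left_hinge (a point): point on the upright hinge line of the left door, at the outer front corner of the cabinet, half-way up the door
- stamp0: cookie stamp, maybe absent: beech disc 46 mm across and 16 mm thick, lying flat, with an upright round handle 20 mm thick in its middle from 16 to 70 mm high, red bands on the handle; origin at the centre of its underside, z up along the handle; 80 g
- stamp1: cookie stamp, maybe absent: beech disc 46 mm across and 16 mm thick, lying flat, with an upright round handle 20 mm thick in its middle from 16 to 70 mm high, blue bands on the handle; origin at the centre of its underside, z up along the handle; 80 g
- stamp2: cookie stamp, maybe absent: beech disc 46 mm across and 16 mm thick, lying flat, with an upright round handle 20 mm thick in its middle from 16 to 70 mm high, yellow bands on the handle; origin at the centre of its underside, z up along the handle; 80 g
- stamp3: cookie stamp, maybe absent: beech disc 46 mm across and 16 mm thick, lying flat, with an upright round handle 20 mm thick in its middle from 16 to 70 mm high, white bands on the handle; origin at the centre of its underside, z up along the handle; 80 g
- fan (a joint): fan lever: 0 = off, leaning 0.5 rad to the robot's side (-x of the switch block); 1.0 = on, leaning 0.5 rad away (+x); stays where it is left
- fan_tip (a point): centre of the red ball, 26 mm across, on the lever's end, 80 mm from its pivot; the pivot lies 22 mm above the bench in the middle of the block
- fan_base: grey switch block of the fan lever, fixed, 70 x 50 x 25 mm; origin at the centre of its underside; the lever swings in its x-z plane towards its +x
- cutter: bystander: scalloped tin cutter, 54 mm across, 24 mm high; origin at the centre of its underside
- pestle: bystander: green glass pestle lying along its x, 130 mm long, 44 mm thick; origin under its middle
- scoop: bystander: aluminium measuring scoop, about 150 mm long along its x, 34 mm high, looped handle to -x; origin under it near the root of the handle
- jar: bystander: amber glass jar, 64 mm across, 100 mm high; origin at the centre of its underside
Mind the look-alikes: they are no part of the job. Of the things shaped like the fan_base, the grey one is meant.

How it is judged:
By the outcome, as a careful person would: the job done as asked, in the order asked, and still so for the second after the job is handed in, with the robot touching nothing.
Of stamp0, stamp1, stamp2, stamp3 only 2 to 4 are there at a start; the rules pass over those that are not, and their reading is None.
At some moment in a run one of stamp0, stamp1, stamp2, stamp3 may be knocked a few centimetres aside while the robot is not near it.
It also fails if it takes over 210 s, if anything falls off the work surface, if the arm or the gripper's body presses on something with over 40 N, if the wrist force passes 120 N, or if a joint passes its speed limit or range.

ROBOT

A 6-joint arm with a two-finger parallel gripper is mounted at the origin on the work surface. World frame = base frame: x ahead of the robot, y to its left, z up, the work surface at z = 0. Lengths are in mm, angles in rad, forces in N, time in s.
With the tool pointing down it reaches from about 325 to 900 mm from the base axis. Payload 3.5 kg.
Tool frame: the origin (TCP) lies at the very end of the fingers, on their centre line; the grasp point (between the pads) lies 19 mm behind it; z points along the fingers, y is the line along which they close (so a half turn about z gives the same grasp; the last joint's range is limited). The gripper opens to 85 mm and grips with 20 to 120 N. Pads are 22 mm wide; open, the fingers measure 114 mm over their backs; the gripper's body (76 mm by 85 mm) begins 54 mm behind the grasp point. The pads swing forward as they close: fully open they stand 13 mm farther back than shut.
Start: joints at [1.191, 0.276, -0.026, 1.268, 0, 1.467], TCP at [170.806, 601.205, 231.313] pointing down, gripper open.
Joint ranges: [-3.12, 3.12], [-0.85, 1.88], [-1.08, 1.24], [-1.95, 2.15], [-1.57, 1.53], [-3.14, 3.14]. Speed limits (rad/s): [2.57, 2.57, 3.14, 3.14, 3.14, 3.14].

INTERFACE

Orientations are given as [roll, pitch, yaw] about the fixed x, y, z axes, in that order (R = Rz(yaw) Ry(pitch) Rx(roll)).
In Python, from station import arm gives the robot as it stands. The module is installed in compiled form; this text tells all that it offers.
- The arm moves only by the tool arm_command, never from a script. Its argument "targets" is a list that holds one entry, the list of rows, each a list of 7 numbers: the turn, a rotation vector about the tool's x, y, z in rad, then the shift along the tool's x, y, z in cm, then the finger opening in cm, from 0 to 8.54. A call has 1 to 10 rows; each row is the pose to reach, as a shift and turn from the pose commanded when the call began, along the tool's axes at that moment; what a row does not reach only later rows make up. A row lasts 1/10 s, in which the tool goes at most 50 mm and 8.59 degrees, less where a joint would pass 70% of its speed; a pose out of reach is approached as far as the arm can. A call with a gripper value outside its range is refused whole. The fingers move at their own pace and stop on an object; "squeeze" is the grip in N (left out, the last holds). Time passes only in rows, so rows that repeat a pose let the fingers close. It gives the time, the measured TCP pose, the force, the opening and the grip force at its end, in the units of the state.
- arm.get_state(): the state, without advancing time (a new reading comes with each control period).
- arm.capture(name): name is "scene" or "top"; returns a dict with "img" (400x640x3 uint8, red, green, blue), "vfov" (degrees; the focal length in pixels is half the picture's height over the tangent of half this angle, whatever the lens; pixels are square), "cx", "cy" (the principal point, pixels), "k1" (the pictures are not rectified: a ray, as slopes to the right and down, at radius r is drawn at 1 + k1 r^2 times it, then the intrinsics apply), "R" (3x3) and "t" (3): a world point X has camera coordinates R X + t. Camera axes: x right, y down, z forward; pixel columns grow to the right and rows downward; lengths in mm; the calibration is good to about 2 mm. A picture is of the moment at which its call begins. There is no depth.
- arm.close_job(): hands the job in; it is judged then, once.
The state is a dict: "time": time; "qpos": joint angles; "joint_velocities": joint speeds; "effort": joint torques, N m; "ee_pos": TCP position; "ee_rot": TCP orientation; "contact_force": force on the tool from outside, world axes, zero at the start; "ft_torque": the same for the moment, N m; "grip_width": opening from 0.0 (shut) to 1.0 (fully open); "grip_force": force on a finger pad.
Only numpy, scipy, OpenCV 4.12 (cv2) and the standard library are available. Lean on these libraries where they do the work, as an engineer would, in place of code of your own. Each camera call takes 0.05 s, during which the arm holds its last target. There are 200 camera calls.

## Working session

There is one attempt and no reset: what is moved stays moved. The work goes in short steps, Python scripts to look and compute and a tool call to move; the robot and the scene stay as the last step left them, time stands still between calls to the robot, and variables do not carry over. Pictures are saved under pics/ and viewed, at most 14 in all, crops included, and the job is handed in when it is done.

Besides the shell and the picture viewer there is one more tool, called by a JSON object that holds its "fn" and its "kwargs", one argument or row to a line. arm_command: Moves the arm, as the interface text tells. Its arguments: {"type":"object","properties":{"targets":{"type":"array","items":{"type":"array","items":{"type":"array","items":{"type":"number"}}}},"squeeze":{"type":"number"}},"required":["targets"]}

```bash
mkdir -p pics
cat > h.py <<'E'
import numpy as np, cv2
from station import arm
from scipy.spatial.transform import Rotation as Ro
def cap(n,fn=None):
    c=arm.capture(n)
    if fn: cv2.imwrite('pics/'+fn,c['img'][:,:,::-1])
    c['f']=200/np.tan(np.radians(c['vfov'])/2); return c
def ray(c,u,v):
    p=np.array([(u-c['cx'])/c['f'],(v-c['cy'])/c['f']]); q=p.copy()
    for _ in range(30): q=p/(1+c['k1']*(q@q))
    R=np.array(c['R']);t=np.array(c['t'])
    d=R.T@np.array([q[0],q[1],1]); return -R.T@t,d/np.linalg.norm(d)
def onz(c,u,v,z):
    o,d=ray(c,u,v); return o+d*(z-o[2])/d[2]
def tri(*a):
    A=0;b=0
    for c,u,v in a:
        o,d=ray(c,u,v);P=np.eye(3)-np.outer(d,d);A=A+P;b=b+P@o
    x=np.linalg.solve(A,b); r=[np.linalg.norm((np.eye(3)-np.outer(d,d))@(x-o)) for o,d in [ray(*k) for k in a]]
    return x,np.round(r,1)
def proj(c,X):
    p=np.array(c['R'])@np.array(X,float)+np.array(c['t']); q=p[:2]/p[2]; q=q*(1+c['k1']*(q@q))
    return np.round([c['cx']+c['f']*q[0],c['cy']+c['f']*q[1]],1)
E
python3 - <<'E'
from h import *
for n in('scene','top'):
    c=cap(n,n+'0.png'); print(n,c['vfov'],c['cx'],c['cy'],c['k1'],np.round(c['R'],3).tolist(),np.round(c['t'],1))
s=arm.get_state();print(s)
E
```

```text
scene 47.01667605555525 320.8724729018244 199.06286234215202 -0.12950219088452322 [[-0.876, 0.483, -0.013], [0.369, 0.653, -0.661], [-0.311, -0.584, -0.75]] [ 535.7  -86.6 1370.7]
top 54.79388266917084 307.8688143209145 198.27269886972647 -0.09577400097622867 [[-0.011, -1.0, 0.014], [-0.983, 0.008, -0.182], [0.182, -0.016, -0.983]] [ -69.   573.8 1149.1]
{'time': 0.1, 'qpos': array([ 1.19061031e+00,  2.77066705e-01, -2.77509100e-02,  1.26796925e+00,
       -2.66273946e-05,  1.46742536e+00]), 'joint_velocities': array([ 0.00026423,  0.00124925,  0.00181929, -0.00084706,  0.00047863,
        0.00158617]), 'effort': array([-5.64639540e-04, -4.46709716e+01,  2.96128285e+01,  8.48207215e-03,
       -1.39545400e-04,  1.63152589e-05]), 'ee_pos': array([170.54778897, 600.55579388, 230.26204807]), 'ee_rot': array([-3.13960999e+00, -1.78912257e-04,  2.86477745e+00]), 'contact_force': array([ 0.30315887, -0.6539497 , -0.47146795]), 'ft_torque': array([-0.02229504, -0.01348573, -0.02196852]), 'grip_force': 0.0, 'grip_width': 1.002047462485091}
```

View pics/scene0.png

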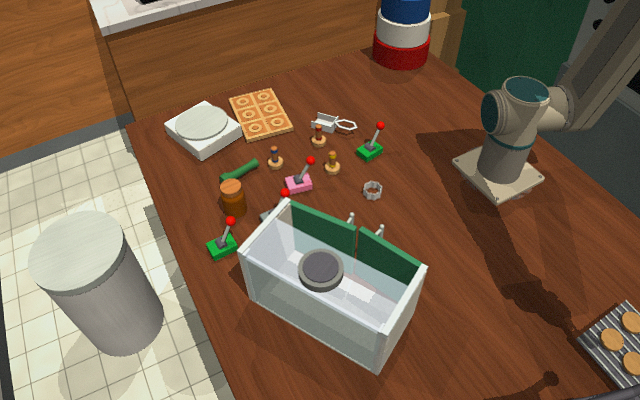

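View pics/top0.png

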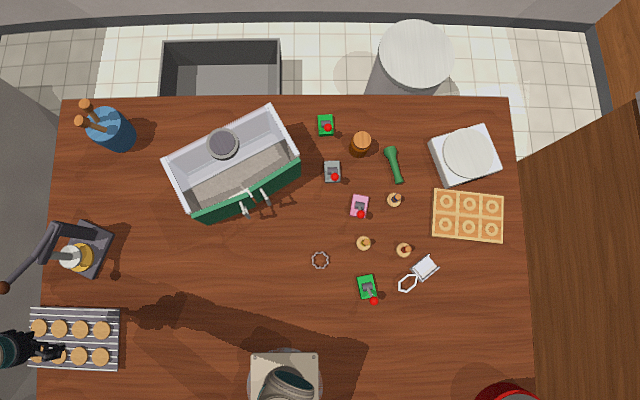

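The scene picture shows the cabinet with its glass back nearest the camera. There are stamps at (318,140), (275,162) and (332,168), a grey lever partly hidden at (270,215), and pink and green levers as look-alikes. In the top picture the stamps are at (394,199), (364,243) and (403,249), and the grey lever is at (332,172). The look-alikes there are pink at (359,207) and green at (326,125) and (367,287). I'll check close crops next.

Run:
```python
import cv2
a=cv2.imread('pics/top0.png')[95:305,155:445];cv2.imwrite('pics/t1.png',cv2.resize(a,None,fx=2.75,fy=2.75,interpolation=cv2.INTER_CUBIC))
a=cv2.imread('pics/scene0.png')[95:375,155:440];cv2.imwrite('pics/s1.png',cv2.resize(a,None,fx=2.1,fy=2.1,interpolation=cv2.INTER_CUBIC))
```

```text
(no output)
```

View pics/t1.png

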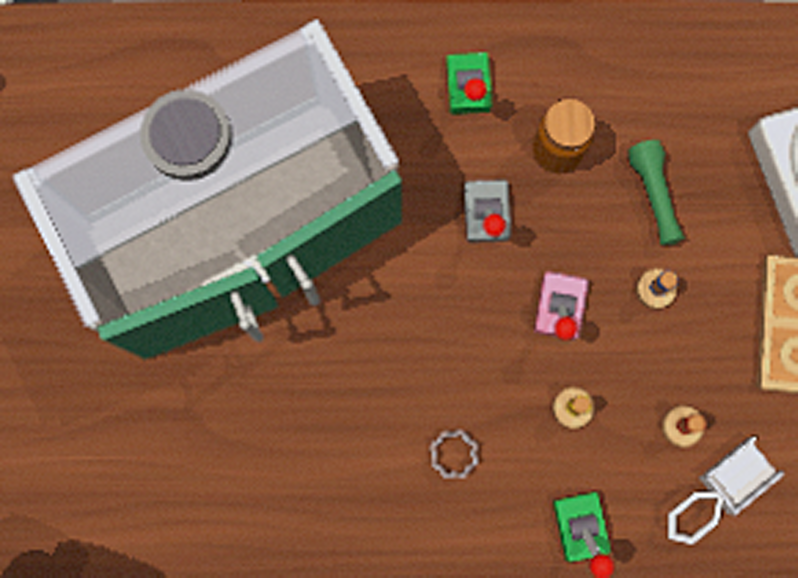

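View pics/s1.png

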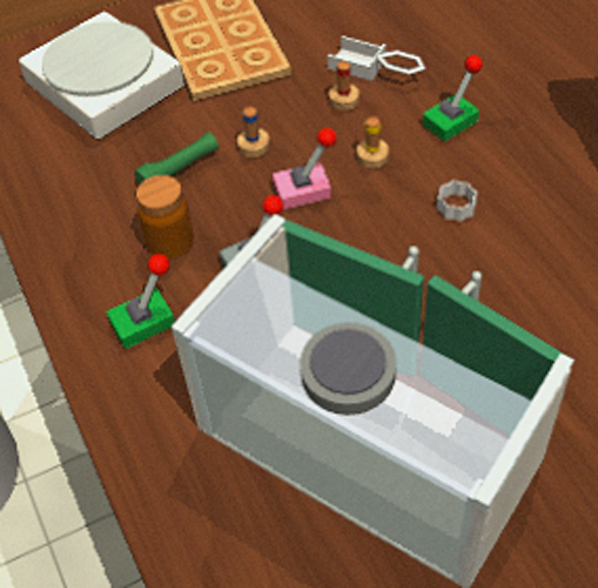

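```bash
cat > m.py <<'E'
from h import *
T=cap('top');S=cap('scene')
t=lambda u,v:(T,155+u/2.75,95+v/2.75)
s=lambda u,v:(S,155+u/2.1,95+v/2.1)
if __name__=='__main__':
  for n,a,b in [('BR',(318,22),(180,328)),('BL',(17,175),(478,497)),('FR',(400,172),(278,222)),('FL',(92,328),(568,362)),
   ('blue top',(668,280),(250,112)),('red top',(694,421),(344,67)),('yel top',(583,402),(373,123)),
   ('blue disc',(657,289),(253,141)),('yel disc',(573,408),(372,153)),('red disc',(683,427),(343,96)),
   ('ball',(494,225),(273,205)),('RH',(295,262),(413,252)),('LH',(238,297),(476,277))]:
    x,r=tri(t(*a),s(*b));print(n,np.round(x,0),r)
  for n,a in [('blue',(657,289)),('yel',(573,408)),('red',(683,427)),('greybase',(488,211)),('cutter',(455,455)),('pinkb',(562,306))]: print(n,np.round(onz(*t(*a),16),0))
  for n,a in [('grey corners',(465,182)),('',(509,182)),('',(510,240)),('',(467,241)) ]: print(n,np.round(onz(*t(*a),25),0))
E
python3 m.py
```

```text
BR [822.  34. 200.] [4.2 4.2]
BL [663. 334. 208.] [3.2 3.2]
FR [667. -53. 183.] [0.7 0.7]
FL [506. 254. 194.] [1.4 1.4]
blue top [ 573. -355.   65.] [0.2 0.2]
red top [ 413. -375.   66.] [1.3 1.3]
yel top [ 435. -251.   64.] [1.9 1.9]
blue disc [ 573. -355.    8.] [0. 0.]
yel disc [ 434. -251.    5.] [0.3 0.3]
red disc [ 411. -379.    5.] [0.7 0.7]
ball [ 631. -156.   93.] [0.3 0.3]
RH [568.  57. 190.] [4.8 4.8]
LH [530. 115. 190.] [7.6 7.6]
blue [ 572. -353.   16.]
yel [ 434. -249.   16.]
red [ 410. -376.   16.]
greybase [ 667. -156.   16.]
cutter [ 382. -112.   16.]
pinkb [ 553. -240.   16.]
grey corners [ 701. -129.   25.]
 [ 700. -181.   25.]
 [ 630. -180.   25.]
 [ 629. -130.   25.]
```

```bash
cat > cab.py <<'E'
from m import *
from scipy.optimize import least_squares
def W(p,X):
    c,s_=np.cos(p[2]),np.sin(p[2]); return np.array([p[0]+c*X[0]-s_*X[1],p[1]+s_*X[0]+c*X[1],X[2]])
obs=[((95,-175,200),(318,22),(180,328)),((95,175,200),(17,175),(478,497)),((-95,-175,200),(400,165),(278,220)),((-95,175,200),(90,325),(570,360))]
def res(p):
    r=[]
    for X,a,b in obs:
        w=W(p,X); r+=list(proj(T,w)-t(*a)[1:])+list(proj(S,w)-s(*b)[1:])
    return np.array(r)
f=least_squares(res,[665,140,.49],diff_step=1e-3); P=f.x
if __name__=='__main__':
    print(P,np.round(f.fun,1))
    a=cv2.imread('pics/t1.png');b=cv2.imread('pics/s1.png')
    L=[[(x,y,z) for z in(200,)for x,y in((95,-175),(95,175),(-95,175),(-95,-175),(95,-175))]]
    L+=[[(-95,q*175,189),(-95,q*6,189),(-95,q*6,10),(-95,q*175,10)] for q in(1,-1)]
    L+=[[(-130,q*36,68),(-130,q*36,168)] for q in(1,-1)]
    for l in L:
        A=[];B=[]
        for X in l:
            w=W(P,X);u=proj(T,w);A.append((u-[155,95])*2.75);u=proj(S,w);B.append((u-[155,95])*2.1)
        cv2.polylines(a,[np.int32(A)],0,(0,255,255),1);cv2.polylines(b,[np.int32(B)],0,(0,255,255),1)
    o=np.hstack([a[:400,:480],b[180:580,170:][:400]]);print(o.shape)
    cv2.imwrite('pics/ov.png',cv2.resize(o,(800,int(400*800/o.shape[1]))))
    for n,X in [('RG',(-130,-36,153)),('LG',(-130,36,153)),('RHi',(-95,-175,100)),('LHi',(-95,175,100))]: print(n,W(P,X).round(1))
E
python3 cab.py
```

```text
[6.64755496e+02 1.41993322e+02 4.80875997e-01] [ 0.5 -1.5 -6.3 -0.1 -0.6 -1.8  1.   6.7  1.5  2.5  1.2 -6.   0.8  2.8
  2.6 -2.4]
(400, 908, 3)
RG [566.2  49.9 153. ]
LG [532.8 113.8 153. ]
RHi [661.5 -57.1 100. ]
LHi [499.6 253.2 100. ]
```

View pics/ov.png

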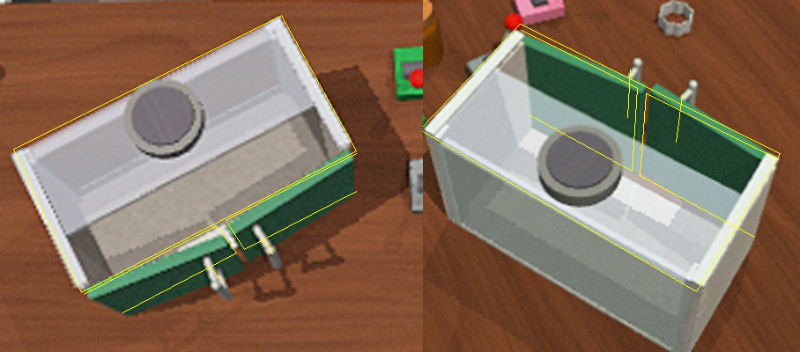

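```bash
cat > fit2.py <<'E'
from cab import *
ids=[(1,-1),(1,1),(-1,-1),(-1,1)]
def res2(q):
    r=[]
    for (a,b),(X,u,v) in zip(ids,obs):
        w=W(q,(95 if a>0 else q[3],b*q[4],q[5])); r+=list(proj(T,w)-t(*u)[1:])+list(proj(S,w)-s(*v)[1:])
    return np.array(r)
g=least_squares(res2,[665,140,.49,-80,175,200],diff_step=1e-3)
print(g.x.round(3),g.fun.round(1))
q=g.x
# handle tips: compare
for n,a,b in [('R',(295,262),(413,252)),('L',(238,297),(476,277))]:
    for z in (150,160,168,175): print(n,z,onz(*t(*a),z).round(0)[:2],onz(*s(*b),z).round(0)[:2])
c=cv2.imread('pics/top0.png')[165:225,215:295];d=cv2.imread('pics/scene0.png')[195:265,320:415]
c=cv2.resize(c,(400,300),interpolation=cv2.INTER_CUBIC);d=cv2.resize(d,(400,295),interpolation=cv2.INTER_CUBIC)
cv2.imwrite('pics/hd.png',np.hstack([c[:295],d]))
E
python3 fit2.py
```

```text
[ 6.59160e+02  1.40738e+02  4.92000e-01 -8.01860e+01  1.70498e+02
  2.00480e+02] [-1.1  0.6 -2.6  0.1  1.  -0.   2.1  2.8 -1.9 -0.1  0.  -2.1  0.9 -0.3
 -0.7 -0.9]
R 150 [580.  58.] [546.  33.]
R 160 [577.  57.] [550.  40.]
R 168 [576.  56.] [554.  45.]
R 175 [574.  55.] [557.  50.]
L 150 [543. 117.] [505.  97.]
L 160 [541. 115.] [510. 103.]
L 168 [540. 114.] [514. 107.]
L 175 [539. 113.] [517. 112.]
```

View pics/hd.png

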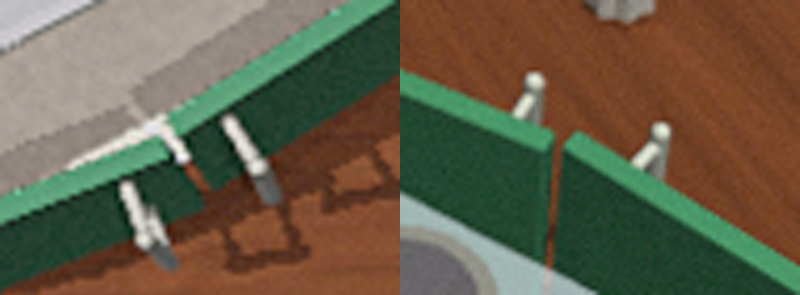

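```bash
sed -i 's/^g=least.*/if __name__!="__main__": raise SystemExit/' /dev/null
cat > n.py <<'E'
from cab import *
P=np.array([659.2,140.7,.492])
if __name__=='__main__':
  for n,y,a,b in [('R',-36,(266.2,196),(352.1,213.5)),('L',36,(243.7,208.5),(382,225.5))]:
    x,r=tri((T,*a),(S,*b)); m=W(P,(-130,y,168)); print(n,x.round(0),r,m.round(0),proj(T,m),proj(S,m))
  for n,X in [('RG',(-130,-36,153)),('LG',(-130,36,153)),('RHi',(-95,-175,100)),('LHi',(-95,175,100))]: print(n,W(P,X).round(1))
  print(arm.get_state()['ee_pos'])
E
python3 n.py
```

```text
R [556.  45. 175.] [2.3 2.3] [562.  48. 168.] [265.2 195.2] [349.4 217. ]
L [519. 108. 179.] [4. 4.] [528. 111. 168.] [242.4 207.3] [377.3 230.4]
RG [561.6  47.6 153. ]
LG [527.6 111.  153. ]
RHi [658.1 -58.4 100. ]
LHi [492.8 250.1 100. ]
[170.78580843 601.18322873 231.27867514]sed: couldn't edit /dev/null: not a regular file
```

```bash
cat > go.py <<'E'
from n import *
def Rt(h,a):
    h,a=np.radians([h,a]); z=np.array([np.sin(a)*np.cos(h),np.sin(a)*np.sin(h),-np.cos(a)]); y=np.array([-np.sin(h),np.cos(h),0])
    return np.array([np.cross(y,z),y,z]).T
def base():
    s_=arm.get_state(); return np.array(s_['ee_pos']),Ro.from_euler('xyz',s_['ee_rot']).as_matrix(),s_
class C:
    def __init__(s,p=None,R=None):
        s.p,s.R,s.s=base()
        if p is not None: s.p,s.R=np.array(p,float),R
    def row(s,G,h,a,tcp=False):
        R=Rt(h,a); X=np.array(G,float)+(0 if tcp else 19)*R[:,2]
        w=Ro.from_matrix(s.R.T@R).as_rotvec(); d=s.R.T@(X-s.p)/10
        return [round(float(v),3) for v in w]+[round(float(v),2) for v in d]
H=np.degrees(P[2])
E
python3 - <<'E'
from go import *
c=C();print(c.row((350,450,300),H,0,1));print(c.row((524,110,290),H,0));print(c.row((524,110,153),H,0)); print(H)
E
```

```text
[0.0, -0.0, -0.769, -21.37, -9.65, -6.87]
[0.0, -0.0, -0.769, -47.4, -37.6, -3.97]
[0.0, -0.0, -0.769, -47.4, -37.6, 9.73]
28.189523520436502
```

{"fn": "arm_command", "kwargs": {
  "targets": [
    [[0,0,-0.2,-4,-2,-7,4],[0,0,-0.3,-8,-5,-7,4],[0,0,-0.4,-13,-8,-7,4],[0,0,-0.5,-18,-11,-7,4],[0,0,-0.6,-22,-14,-7,4],[0,0,-0.7,-26,-17,-7,4],[0,0,-0.77,-30,-20,-7,4],[0,0,-0.77,-34,-23,-7,4],[0,0,-0.77,-38,-27,-7,4],[0,0,-0.77,-42,-31,-7,4]]
  ],
  "squeeze": 40
}}

```text
time: 1.6
ee_pos: [465.1, 230.6, 301.6]
ee_rot: [-3.142, 0.001, -2.648]
contact_force: [0.2, 0.1, 0.8]
grip_width: 0.472
grip_force: 0.0
```

Run:
```python
from go import *
c=C();print(c.p,c.s['qpos'].round(2),c.s['grip_width'],c.row((524,110,250),H,0));print(c.row((524,110,153),H,0))
```

```text
[466.85998603 227.77060684 301.40911013] [ 0.33  0.06 -0.14  1.37 -0.   -0.15] 0.4696385086014941 [-0.002, 0.001, -0.007, 0.45, -13.07, 7.07]
[-0.002, 0.001, -0.007, 0.45, -13.05, 16.77]
```

{"fn": "arm_command", "kwargs": {
  "targets": [
    [[0,0,0,0.3,-4,2,4],[0,0,0,0.4,-8,4,4],[0,0,0,0.4,-11,6,4],[0,0,0,0.4,-13,7,4],[0,0,0,0.4,-13,9,4],[0,0,0,0.4,-13,11,4],[0,0,0,0.4,-13,13,4],[0,0,0,0.4,-13,15,4],[0,0,0,0.4,-13,16.8,4],[0,0,0,0.4,-13,16.8,4]]
  ]
}}

```text
time: 2.7
ee_pos: [519.3, 116.4, 130.7]
ee_rot: [3.139, -0.005, -2.648]
contact_force: [-0.8, -0.7, -0.4]
grip_width: 0.469
grip_force: 0.0
```

Run:
```python
from go import *
a=cap('top')['img'][140:240,200:320,::-1];b=cap('scene')['img'][170:270,300:420,::-1]
cv2.imwrite('pics/g1.png',cv2.resize(np.hstack([a,b]),None,fx=3.3,fy=3.3,interpolation=cv2.INTER_CUBIC))
```

```text
(no output)
```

View pics/g1.png

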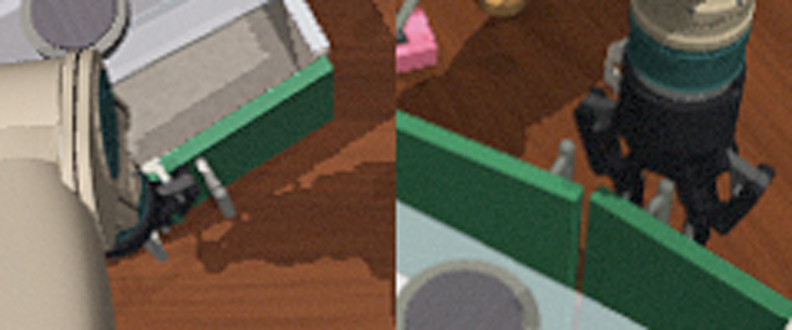

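The left handle at crop (665,190) sits between the two fingers, so I'll close on it.

{"fn": "arm_command", "kwargs": {
  "targets": [
    [[0,0,0,0,0,0,0.5],[0,0,0,0,0,0,0.5],[0,0,0,0,0,0,0.5],[0,0,0,0,0,0,0.5],[0,0,0,0,0,0,0.5],[0,0,0,0,0,0,0.5]]
  ],
  "squeeze": 40
}}

```text
time: 3.5
ee_pos: [527.2, 110.6, 135.2]
ee_rot: [-3.126, 0.003, -2.654]
contact_force: [7.8, -14.4, -2.2]
grip_width: 0.094
grip_force: 36.2
```

```bash
cat > arc.py <<'E'
from go import *
import sys
# arc about hinge, side 'L'/'R', from angle th0 (deg) through list
def arc(side,ths,th0=0,kh=1.0):
    sg=-1 if side=='L' else 1
    c=C(); hy=W(P,(-95,-sg*175,0))[:2]
    r=c.p[:2]-hy
    print('r',np.hypot(*r).round(1),'exp 143.3','cabframe',(Rt(H,0)[:2,:2].T@r).round(1),'z',c.p[2].round(1),'h',np.degrees(np.arctan2(-c.R[1,0],-c.R[0,0])).round(1))
    h0=np.degrees(np.arctan2(-c.R[1,0],-c.R[0,0]))
    for th in ths:
        A=np.radians(sg*th);M=np.array([[np.cos(A),-np.sin(A)],[np.sin(A),np.cos(A)]])
        print(th,c.row((*(hy+M@r),c.p[2]),h0+kh*sg*th,0,1))
E
python3 - <<'E'
from arc import *
s=base()[2];print(s['time'],s['grip_width'],s['grip_force'],s['contact_force'].round(1))
arc('L',range(5,51,5))
E
```

```text
3.6 0.09371556578436228 36.24630477279425 [  8.9 -14.8  -3.8]
r 143.6 exp 143.3 cabframe [  35.6 -139.1] z 135.2 h 27.9
5 [-0.015, 0.004, 0.087, 1.2, 0.36, -0.01]
10 [-0.015, 0.005, 0.175, 2.37, 0.82, -0.02]
15 [-0.015, 0.005, 0.262, 3.49, 1.38, -0.03]
20 [-0.014, 0.006, 0.349, 4.55, 2.03, -0.05]
25 [-0.014, 0.007, 0.436, 5.56, 2.78, -0.06]
30 [-0.014, 0.007, 0.524, 6.5, 3.61, -0.08]
35 [-0.014, 0.008, 0.611, 7.36, 4.52, -0.09]
40 [-0.013, 0.009, 0.698, 8.14, 5.5, -0.11]
45 [-0.013, 0.009, 0.785, 8.83, 6.55, -0.13]
50 [-0.013, 0.01, 0.873, 9.42, 7.65, -0.15]
```

{"fn": "arm_command", "kwargs": {
  "targets": [
    [[0,0,0,-0.3,-0.9,0,0.5],[0,0,0.087,0.9,-0.5,0,0.5],[0,0,0.175,2.0,-0.1,0,0.5],[0,0,0.262,3.2,0.5,0,0.5],[0,0,0.349,4.2,1.1,0,0.5],[0,0,0.436,5.2,1.9,0,0.5],[0,0,0.524,6.2,2.7,0,0.5],[0,0,0.611,7.0,3.6,0,0.5],[0,0,0.698,7.8,4.6,0,0.5],[0,0,0.785,8.5,5.6,0,0.5]]
  ]
}}

```text
time: 4.6
ee_pos: [424.5, 125.5, 135.1]
ee_rot: [3.138, 0.008, 2.843]
contact_force: [6.9, 1.0, -3.3]
grip_width: 0.078
grip_force: 52.5
```

Run:
```python
from arc import *
s=base()[2];print(s['time'],s['grip_width'],s['grip_force'],s['contact_force'].round(1),s['qpos'].round(2))
arc('L',range(5,56,5))
```

```text
4.7 0.07939577369965276 55.61897188425064 [ 7.2  0.3 -4.2] [ 0.14  0.02 -0.54  1.    0.    0.44]
r 142.0 exp 143.3 cabframe [119.4 -76.8] z 135.1 h -16.9
5 [0.005, 0.007, 0.087, 1.2, 0.31, -0.01]
10 [0.005, 0.007, 0.175, 2.37, 0.73, -0.01]
15 [0.005, 0.007, 0.262, 3.49, 1.25, -0.02]
20 [0.006, 0.007, 0.349, 4.57, 1.86, -0.03]
25 [0.006, 0.007, 0.436, 5.59, 2.56, -0.03]
30 [0.006, 0.006, 0.524, 6.54, 3.35, -0.04]
35 [0.006, 0.006, 0.611, 7.42, 4.22, -0.04]
40 [0.007, 0.006, 0.698, 8.22, 5.17, -0.04]
45 [0.007, 0.006, 0.785, 8.94, 6.18, -0.04]
50 [0.007, 0.005, 0.873, 9.57, 7.25, -0.04]
55 [0.008, 0.005, 0.96, 10.1, 8.36, -0.04]
```

{"fn": "arm_command", "kwargs": {
  "targets": [
    [[0,0,0.087,1.2,0.4,0,0.5],[0,0,0.175,2.4,0.8,0,0.5],[0,0,0.262,3.5,1.3,0,0.5],[0,0,0.349,4.6,1.9,0,0.5],[0,0,0.436,5.6,2.6,0,0.5],[0,0,0.524,6.5,3.4,0,0.5],[0,0,0.611,7.4,4.2,0,0.5],[0,0,0.698,8.2,5.2,0,0.5],[0,0,0.785,8.9,6.2,0,0.5],[0,0,0.873,9.6,7.2,0,0.5]]
  ]
}}

```text
time: 5.7
ee_pos: [356.6, 222.2, 135.2]
ee_rot: [3.127, 0.007, 1.969]
contact_force: [18.4, -2.3, -13.5]
grip_width: 0.078
grip_force: 50.6
```

Run:
```python
from arc import *
s=base()[2];print(s['time'],s['grip_width'],s['grip_force'],s['contact_force'].round(1),s['qpos'].round(2))
arc('L',[5,10])
```

```text
5.8 0.0802463227166483 52.82953441143036 [15.1 -2.4 -9.7] [ 0.41 -0.02 -0.58  0.99 -0.01  1.58]
r 139.0 exp 143.3 cabframe [133.1  40.1] z 135.2 h -67.0
5 [0.014, 0.006, 0.087, 1.18, 0.3, -0.0]
10 [0.015, 0.006, 0.175, 2.32, 0.69, -0.01]
```

Run:
```python
from arc import *
c=C();print(c.row((561.6,47.6,290),H,0,1),c.row((561.6,47.6,153),H,0))
```

```text
[0.005, 0.017, -1.66, -24.18, 12.22, -15.15] [0.005, 0.017, -1.66, -24.07, 12.01, 0.45]
```

{"fn": "arm_command", "kwargs": {
  "targets": [
    [[0,0,0,0,0,0,4],[0,0,0,0,0,0,4],[0,0,0,0,0,0,4],[0,0,0,0,0,-2,4],[0,0,0,0,0,-5,4],[0,0,0,0,0,-9,4],[0,0,0,0,0,-13,4],[0,0,0,0,0,-16,4],[0,0,0,0,0,-16,4]]
  ]
}}

```text
time: 6.8
ee_pos: [351.7, 222.7, 298.3]
ee_rot: [3.133, -0.0, 1.977]
contact_force: [0.4, -0.3, -0.6]
grip_width: 0.471
grip_force: 0.0
```

Run:
```python
from arc import *
c=C();print(c.s['contact_force'],c.p,c.row((561.6,47.6,290),H,0,1),c.row((561.6,47.6,153),H,0))
```

```text
[-0.5401327  -0.32144983 -0.55908032] [349.43504617 221.66863821 293.79693085] [0.001, 0.001, -1.657, -24.37, 12.61, 0.39] [0.001, 0.001, -1.657, -24.38, 12.59, 15.99]
```

{"fn": "arm_command", "kwargs": {
  "targets": [
    [[0,0,-0.149,-2.4,1.3,0,4],[0,0,-0.298,-5,2.6,0,4],[0,0,-0.447,-7.5,3.9,0,4],[0,0,-0.596,-10,5.2,0,4],[0,0,-0.745,-12.5,6.5,0,4],[0,0,-0.894,-15,7.8,0,4],[0,0,-1.043,-17.5,9.1,0,4],[0,0,-1.19,-20,10.4,0,4],[0,0,-1.34,-22.4,11.6,0,4],[0,0,-1.48,-24.4,12.6,0,4]]
  ]
}}

```text
time: 7.9
ee_pos: [561.0, 46.2, 290.6]
ee_rot: [3.14, -0.004, -2.821]
contact_force: [0.7, -0.6, -0.5]
grip_width: 0.463
grip_force: 0.0
```

Run:
```python
from arc import *
c=C();print(c.s['contact_force'],c.p,c.row((561.6,47.6,290),H,0,1),c.row((561.6,47.6,153),H,0))
```

```text
[0.24804478 0.658631   0.21478921] [561.96726874  45.57892671 290.44941047] [0.001, -0.004, -0.178, -0.03, 0.2, 0.05] [0.001, -0.004, -0.178, -0.09, 0.19, 15.64]
```

{"fn": "arm_command", "kwargs": {
  "targets": [
    [[0,0,-0.14,0,0.1,1,4],[0,0,-0.178,0,0.1,4,4],[0,0,-0.178,0,0.1,7,4],[0,0,-0.178,0,0.1,9,4],[0,0,-0.178,0,0.1,11,4],[0,0,-0.178,0,0.1,13,4],[0,0,-0.178,0,0.1,15.6,4],[0,0,-0.178,0,0.1,15.6,4],[0,0,-0.178,0,0.1,15.6,2.4],[0,0,-0.178,0,0.1,15.6,2.4]]
  ]
}}

```text
time: 9.0
ee_pos: [561.6, 48.3, 138.3]
ee_rot: [-3.141, 0.001, -2.649]
contact_force: [-0.4, 0.0, 0.2]
grip_width: 0.284
grip_force: 0.0
```

{"fn": "arm_command", "kwargs": {
  "targets": [
    [[0,0,0,0,0,0,0.5],[0,0,0,0,0,0,0.5],[0,0,0,0,0,0,0.5],[0,0,0,0,0,0,0.5]]
  ]
}}

```text
time: 9.4
ee_pos: [563.0, 47.8, 138.9]
ee_rot: [-3.139, 0.003, -2.648]
contact_force: [2.1, -0.5, 4.8]
grip_width: 0.114
grip_force: 39.3
```

Run:
```python
from arc import *
s=base()[2];print(s['time'],s['grip_width'],s['grip_force'],s['contact_force'].round(1),s['ee_pos'],s['qpos'].round(2))
arc('R',[5,10,25,40,50])
```

```text
9.5 0.10798867793584545 39.371350184082985 [ 2.4 -1.2  5.7] [563.03497629  47.83662448 138.92696569] [-0.03  0.23 -0.29  1.05 -0.   -0.52]
r 142.6 exp 143.3 cabframe [ 33.6 138.6] z 138.9 h 28.3
5 [-0.002, 0.003, -0.087, 1.2, -0.34, -0.0]
10 [-0.003, 0.003, -0.175, 2.36, -0.79, -0.01]
25 [-0.003, 0.003, -0.436, 5.54, -2.71, -0.01]
40 [-0.003, 0.002, -0.698, 8.13, -5.39, -0.01]
50 [-0.004, 0.002, -0.873, 9.42, -7.52, -0.01]
```

{"fn": "arm_command", "kwargs": {
  "targets": [
    [[0,0,-0.087,1.2,-0.3,0,0.5],[0,0,-0.175,2.4,-0.8,0,0.5],[0,0,-0.262,3.5,-1.3,0,0.5],[0,0,-0.349,4.5,-2.0,0,0.5],[0,0,-0.436,5.5,-2.7,0,0.5],[0,0,-0.524,6.5,-3.5,0,0.5],[0,0,-0.611,7.3,-4.4,0,0.5],[0,0,-0.698,8.1,-5.4,0,0.5],[0,0,-0.785,8.8,-6.4,0,0.5],[0,0,-0.873,9.4,-7.5,0,0.5]]
  ]
}}

```text
time: 10.5
ee_pos: [517.7, -62.5, 138.9]
ee_rot: [-3.134, 0.004, -1.771]
contact_force: [8.9, 2.3, 1.6]
grip_width: 0.11
grip_force: 39.6
```

Run:
```python
from arc import *
s=base()[2];print(s['time'],s['grip_width'],s['grip_force'],s['contact_force'].round(1),s['ee_pos'],s['qpos'].round(2))
arc('R',[5,10,25,40,45])
```

```text
10.6 0.11058633966902297 40.47690376639366 [7.  1.5 2.4] [517.82492243 -63.16207314 138.94023161] [-0.25  0.16 -0.38  1.03  0.   -1.61]
r 140.4 exp 143.3 cabframe [125.9  62.1] z 138.9 h 78.3
5 [-0.008, 0.003, -0.087, 1.18, -0.34, -0.0]
10 [-0.008, 0.002, -0.175, 2.32, -0.78, -0.0]
25 [-0.008, 0.001, -0.436, 5.46, -2.67, 0.0]
40 [-0.008, 0.0, -0.698, 8.0, -5.32, 0.02]
45 [-0.009, -0.0, -0.785, 8.68, -6.33, 0.02]
```

{"fn": "arm_command", "kwargs": {
  "targets": [
    [[0,0,-0.087,1.2,-0.3,0,0.5],[0,0,-0.175,2.4,-0.7,0,0.5],[0,0,-0.262,3.5,-1.2,0,0.5],[0,0,-0.349,4.5,-1.9,0,0.5],[0,0,-0.436,5.5,-2.6,0,0.5],[0,0,-0.524,6.5,-3.4,0,0.5],[0,0,-0.611,7.3,-4.3,0,0.5],[0,0,-0.698,8.1,-5.3,0,0.5],[0,0,-0.785,8.8,-6.3,0,0.5]]
  ]
}}

```text
time: 11.5
ee_pos: [562.0, -158.5, 138.9]
ee_rot: [-3.13, 0.002, -0.984]
contact_force: [9.3, 9.7, 4.4]
grip_width: 0.113
grip_force: 39.5
```

Run:
```python
from arc import *
s=base()[2];print(s['time'],s['grip_width'],s['grip_force'],s['contact_force'].round(1),s['ee_pos'],s['qpos'].round(2))
arc('R',[5])
```

```text
11.6 0.1101648962928976 39.90104952827096 [7.8 9.8 5.1] [ 562.75062429 -159.00708524  138.90491967] [-0.39  0.27 -0.24  1.06  0.01 -2.55]
r 138.6 exp 143.3 cabframe [131.6 -43.6] z 138.9 h 123.5
5 [-0.012, 0.0, -0.087, 1.16, -0.32, 0.0]
```

{"fn": "arm_command", "kwargs": {
  "targets": [
    [[0,0,0,0,0,0,4],[0,0,0,0,0,0,4],[0,0,0,0,0,0,4],[0,0,0,0,0,-2,4],[0,0,0,0,0,-5,4],[0,0,0,0,0,-9,4],[0,0,0,0,0,-13,4],[0,0,0,0,0,-16,4],[0,0,0,0,0,-16,4]]
  ]
}}

```text
time: 12.5
ee_pos: [559.8, -162.6, 302.7]
ee_rot: [-3.137, -0.007, -0.991]
contact_force: [-0.1, -0.2, 0.9]
grip_width: 0.466
grip_force: 0.0
```

Run:
```python
from arc import *
c=C();print(c.p,c.s['qpos'].round(2))
for n,(x,y),h in[('blue',(573,-354),-20),('yel',(434,-250),-25),('red',(411,-377),-38)]:
    print(n,c.row((x,y,150),h,35),c.row((x,y,49),h,35))
a=cap('top')['img'][95:305,145:445,::-1];b=cap('scene')['img'][95:305,155:445,::-1]
cv2.imwrite('pics/o1.png',cv2.resize(a,None,fx=2.6,fy=2.6,interpolation=cv2.INTER_CUBIC))
```

```text
[ 557.61093982 -161.63151216  297.61751001] [-0.39  0.17 -0.02  1.38 -0.   -2.54]
blue [0.756, -0.252, 2.402, 17.8, 8.61, 16.33] [0.756, -0.252, 2.402, 17.79, 8.61, 26.43]
yel [0.782, -0.223, 2.484, 1.53, 14.61, 16.31] [0.782, -0.223, 2.484, 1.53, 14.62, 26.41]
red [0.849, -0.14, 2.695, 11.0, 23.72, 16.32] [0.849, -0.14, 2.695, 11.0, 23.72, 26.42]
```

View pics/o1.png

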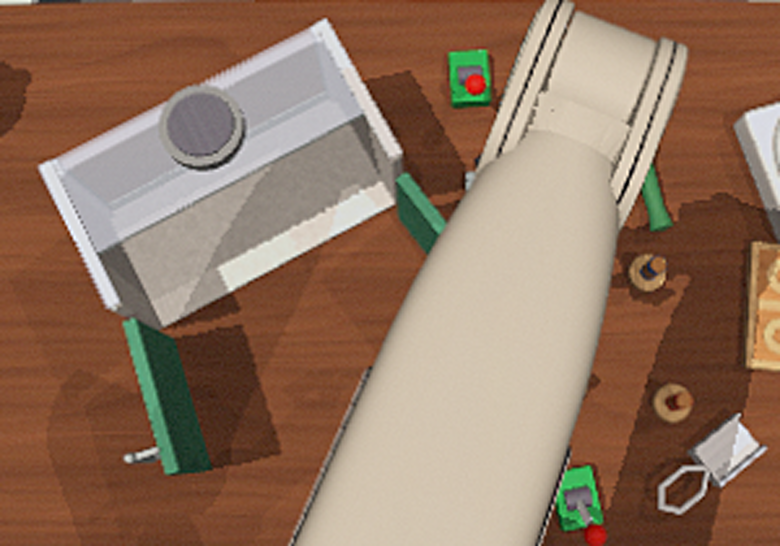

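The top picture shows both doors standing about square to the front: the left one at crop (160,400), the right one at (425,215). The next step is the yellow stamp.

{"fn": "arm_command", "kwargs": {
  "targets": [
    [[0.044,-0.013,0.14,0.2,1.5,0,4.5],[0.088,-0.025,0.28,0.3,3,0,4.5],[0.132,-0.038,0.42,0.5,4.5,0,4.5],[0.176,-0.05,0.56,0.6,6,0,4.5],[0.22,-0.063,0.7,0.8,7.5,0,4.5],[0.264,-0.075,0.84,0.9,9,1,4.5],[0.308,-0.088,0.98,1,10.5,2,4.5],[0.352,-0.1,1.12,1.2,12,4,4.5],[0.396,-0.113,1.26,1.4,13,6,4.5],[0.44,-0.126,1.4,1.5,14.6,8,4.5]]
  ]
}}

```text
time: 13.7
ee_pos: [442.5, -253.3, 214.5]
ee_rot: [-2.905, 0.35, -2.378]
contact_force: [-0.3, -0.4, 0.9]
grip_width: 0.528
grip_force: 0.0
```

Run:
```python
from arc import *
c=C();print(c.p,c.s['qpos'].round(2))
print(c.row((434,-250,150),-25,35),c.row((434,-250,49),-25,35))
```

```text
[ 438.38543416 -250.14558016  210.2431417 ] [-0.85 -0.1  -0.55  0.9   0.35 -1.53]
[0.352, -0.108, 1.077, 2.5, 0.92, 7.13] [0.352, -0.108, 1.077, 5.95, 3.05, 16.38]
```

{"fn": "arm_command", "kwargs": {
  "targets": [
    [[0.044,-0.013,0.135,0.3,0,0,4.5],[0.088,-0.026,0.27,0.6,0.1,1,4.5],[0.132,-0.04,0.405,0.9,0.3,2,4.5],[0.176,-0.053,0.54,1.2,0.4,3,4.5],[0.22,-0.067,0.675,1.6,0.5,4,4.5],[0.264,-0.08,0.81,2,0.7,5,4.5],[0.308,-0.094,0.945,2.3,0.8,6,4.5],[0.352,-0.108,1.077,2.5,0.9,7,4.5],[0.352,-0.108,1.077,2.5,0.9,7,4.5]]
  ]
}}

```text
time: 14.7
ee_pos: [448.9, -256.6, 140.2]
ee_rot: [-3.137, 0.619, 2.715]
contact_force: [0.0, 0.4, -0.8]
grip_width: 0.526
grip_force: 0.0
```

```bash
cat > st.py <<'E'
from go import *
def band(c,lo,hi,smin=90,vmin=40,box=None):
    hsv=cv2.cvtColor(c['img'],cv2.COLOR_RGB2HSV); m=cv2.inRange(hsv,np.array([lo,smin,vmin]),np.array([hi,255,255])); return m
E
python3 - <<'E'
from arc import *
c=C();print(c.p,c.s['qpos'].round(2))
print(c.row((434,-250,75),-25,35),c.row((434,-250,49),-25,35))
Tc=cap('top');Sc=cap('scene')
a=cv2.resize(Tc['img'][210:310,320:440,::-1],None,fx=3.3,fy=3.3,interpolation=cv2.INTER_CUBIC);b=cv2.resize(Sc['img'][100:200,250:370,::-1],None,fx=3.3,fy=3.3,interpolation=cv2.INTER_CUBIC)
cv2.imwrite('pics/y1.png',np.hstack([a,b]))
E
```

```text
[ 450.31243978 -258.90516478  142.92033712] [-0.75 -0.18 -0.88  0.27  0.18 -0.27]
[-0.0, 0.012, 0.01, 5.49, 0.18, 6.33] [-0.0, 0.012, 0.01, 7.01, 0.19, 8.44]
```

View pics/y1.png

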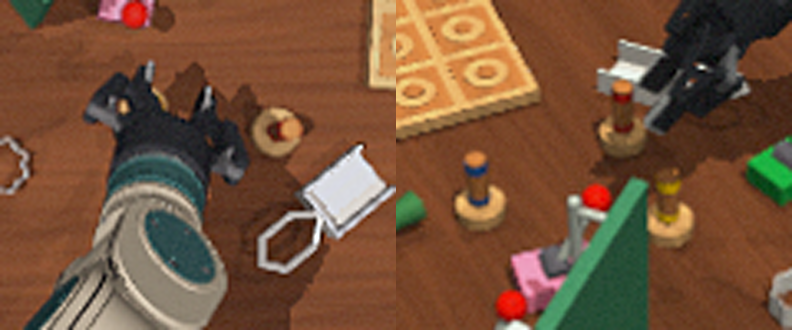

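{"fn": "arm_command", "kwargs": {
  "targets": [
    [[0,0,0,2,0,2.4,4.8],[0,0,0,3.5,0.1,4.2,4.8],[0,0,0,4.5,0.1,5.4,4.8],[0,0,0,5.5,0.1,6.6,4.8],[0,0,0,6.3,0.1,7.6,4.8],[0,0,0,6.9,0.1,8.3,4.8],[0,0,0,6.9,0.1,8.3,4.8],[0,0,0,6.9,0.1,8.3,4.8]]
  ]
}}

```text
time: 15.7
ee_pos: [443.9, -256.9, 35.9]
ee_rot: [-3.135, 0.625, 2.712]
contact_force: [0.6, -0.4, 0.4]
grip_width: 0.565
grip_force: 0.0
```

Run:
```python
from arc import *
c=C();print(c.p,c.s['qpos'].round(2),c.s['contact_force'])
print(c.row((434,-250,49),-25,35))
Tc=cap('top');Sc=cap('scene')
a=cv2.resize(Tc['img'][210:310,320:440,::-1],None,fx=3.3,fy=3.3,interpolation=cv2.INTER_CUBIC);b=cv2.resize(Sc['img'][100:200,270:390,::-1],None,fx=3.3,fy=3.3,interpolation=cv2.INTER_CUBIC)
cv2.imwrite('pics/y2.png',np.hstack([a,b]))
```

```text
[ 444.1180398  -256.93970012   36.43616709] [-0.75  0.05 -1.01 -0.09  0.18 -0.27] [ 0.03283707 -0.39952194 -0.22339955]
[-0.003, 0.015, 0.006, 0.27, 0.2, 0.17]
```

View pics/y2.png

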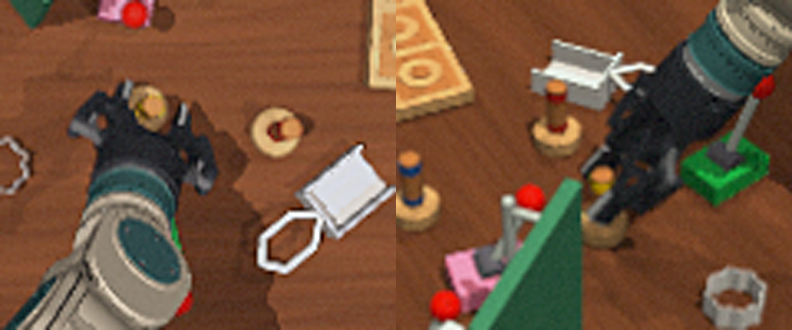

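The yellow handle stands between the fingers in both views, so I'll grip and lift.

{"fn": "arm_command", "kwargs": {
  "targets": [
    [[0,0,0,0.2,0.1,0.1,1],[0,0,0,0.2,0.1,0.1,1],[0,0,0,0.2,0.1,0.1,1],[0,0,0,0.2,0.1,0.1,1],[0,0,0,0.2,0.1,0.1,1],[0,0,0,0.2,0.1,0.1,1]]
  ],
  "squeeze": 50
}}

```text
time: 16.5
ee_pos: [442.6, -254.4, 33.2]
ee_rot: [-3.136, 0.624, 2.711]
contact_force: [-2.9, 1.1, 4.1]
grip_width: 0.219
grip_force: 48.6
```

Run:
```python
from arc import *
c=C();print(c.p,c.s['grip_width'],c.s['grip_force'],c.s['contact_force'])
z=c.R[:,2];print('grasp pt',c.p-19*z,'tilt',np.degrees(np.arccos(-z[2])))
```

```text
[ 442.60700025 -254.37914525   33.21455433] 0.2182134016380583 48.675713539123535 [-2.49991332  1.81613199  4.95077283]
grasp pt [ 432.56001075 -249.65074929   48.63208571] tilt 35.762252905763184
```

```bash
cat > tr.py <<'E'
from arc import *
def wp(y,xs=((-110,270),(-95,78),(-25,70),(-25,55)),a=35.5):
    c=C()
    for x,z in xs: print((x,z),c.row(W(P,(x,y,z)),H,a))
    return c
E
python3 - <<'E'
from tr import *
c=wp(-70);print(c.row((434,-250,270),-25,35.5))
E
```

```text
(-110, 270) [-0.543, 0.002, -0.75, -15.21, 32.74, -16.5]
(-95, 78) [-0.543, 0.002, -0.75, -4.72, 34.02, -0.4]
(-25, 70) [-0.543, 0.002, -0.75, -7.68, 39.62, 2.69]
(-25, 55) [-0.543, 0.002, -0.75, -6.81, 39.62, 3.9]
[-0.002, 0.005, 0.005, -13.04, -0.07, -17.88]
```

{"fn": "arm_command", "kwargs": {
  "targets": [
    [[0,0,0,-1.2,0,-1.6,1],[0,0,0,-3.5,0,-4.8,1],[0,0,0,-6,0,-8.3,1],[0,0,0,-9,0,-12.4,1],[0,0,0,-12,0,-16.5,1],[-0.07,0,-0.1,-13.2,3,-18,1],[-0.15,0,-0.2,-13.4,7,-18,1],[-0.22,0,-0.3,-13.6,11,-18,1],[-0.29,0,-0.4,-14,15,-17.5,1],[-0.36,0,-0.5,-14.5,19,-17,1]]
  ]
}}

```text
time: 17.7
ee_pos: [539.5, -87.3, 254.3]
ee_rot: [-3.137, 0.62, -2.952]
contact_force: [0.3, 0.7, -0.5]
grip_width: 0.218
grip_force: 49.1
```

Run:
```python
from tr import *
c=wp(-70);print(c.p,c.s['grip_width'],c.s['grip_force'],c.s['qpos'].round(2))
```

```text
(-110, 270) [-0.179, 0.001, -0.246, -6.95, 10.5, 4.92]
(-95, 78) [-0.179, 0.001, -0.246, 3.06, 11.01, 21.36]
(-25, 70) [-0.179, 0.001, -0.246, -1.91, 13.11, 25.9]
(-25, 55) [-0.179, 0.001, -0.246, -1.04, 13.12, 27.12]
[541.0036121  -86.83836098 254.39799216] 0.2146088632073309 49.187554121017456 [-0.47 -0.22 -0.63  0.64  0.36 -0.56]
```

{"fn": "arm_command", "kwargs": {
  "targets": [
    [[-0.06,0,-0.08,-2.3,3.5,1.6,1],[-0.12,0,-0.16,-4.6,7,3.3,1],[-0.179,0,-0.246,-6.9,10.5,4.9,1],[-0.179,0,-0.246,-6.9,10.5,4.9,1],[-0.179,0,-0.246,-4.9,10.6,8.2,1],[-0.179,0,-0.246,-2.9,10.7,11.5,1],[-0.179,0,-0.246,-0.9,10.8,14.8,1],[-0.179,0,-0.246,1.1,10.9,18.1,1],[-0.179,0,-0.246,3,11,21.3,1],[-0.179,0,-0.246,3,11,21.3,1]]
  ]
}}

```text
time: 18.8
ee_pos: [611.4, 36.9, 56.5]
ee_rot: [3.133, 0.609, -2.662]
contact_force: [-1.0, 0.9, -1.2]
grip_width: 0.218
grip_force: 49.4
```

Run:
```python
from tr import *
c=wp(-70);print(c.p,c.s['grip_width'],c.s['contact_force'],c.s['qpos'].round(2))
```

```text
(-110, 270) [-0.004, -0.001, -0.006, -10.13, 0.2, -16.31]
(-95, 78) [-0.004, -0.001, -0.006, -0.22, 0.2, 0.21]
(-25, 70) [-0.004, -0.001, -0.006, -5.46, 0.25, 4.92]
(-25, 55) [-0.004, -0.001, -0.006, -4.59, 0.25, 6.14]
[616.55630139  36.15889794  62.93465495] 0.21845516086196903 [ 0.56550374 -0.03623607 -0.24505956] [-0.23  0.19 -0.72  0.17  0.39 -0.61]
```

{"fn": "arm_command", "kwargs": {
  "targets": [
    [[0,0,0,-1.2,0.1,1.1,1],[0,0,0,-2.5,0.1,2.3,1],[0,0,0,-3.8,0.2,3.5,1],[0,0,0,-5.2,0.2,4.7,1],[0,0,0,-5.4,0.2,4.9,1],[0,0,0,-5.4,0.2,4.9,1],[0,0,0,-5,0.2,5.5,1],[0,0,0,-4.7,0.2,5.9,1],[0,0,0,-4.7,0.2,5.9,1]]
  ]
}}

```text
time: 19.8
ee_pos: [678.9, 72.2, 41.3]
ee_rot: [3.141, 0.618, -2.656]
contact_force: [-0.2, 0.2, -0.5]
grip_width: 0.217
grip_force: 49.4
```

Run:
```python
from tr import *
c=wp(-70);print(c.p,c.s['grip_width'],c.s['contact_force'],c.s['qpos'].round(2))
```

```text
(-110, 270) [-0.004, -0.0, -0.004, -5.4, -0.03, -22.2]
(-95, 78) [-0.004, -0.0, -0.004, 4.53, -0.01, -5.69]
(-25, 70) [-0.004, -0.0, -0.004, -0.71, 0.03, -0.98]
(-25, 55) [-0.004, -0.0, -0.004, 0.16, 0.03, 0.24]
[680.03106469  72.09527729  42.47846875] 0.21838767560199018 [-0.46275212  0.20182464 -0.74539789] [-0.13  0.31 -0.61  0.12  0.34 -0.53]
```

{"fn": "arm_command", "kwargs": {
  "targets": [
    [[0,0,0,0.1,0,0.15,1],[0,0,0,0.17,0,0.25,1],[0,0,0,0.23,0,0.32,1],[0,0,0,0.23,0,0.32,1]]
  ]
}}

```text
time: 20.3
ee_pos: [680.8, 72.3, 39.1]
ee_rot: [-3.14, 0.62, -2.654]
contact_force: [-0.2, -0.0, -0.1]
grip_width: 0.215
grip_force: 49.4
```

{"fn": "arm_command", "kwargs": {
  "targets": [
    [[0,0,0,0.06,0,0.08,1],[0,0,0,0.09,0,0.12,1],[0,0,0,0.09,0,0.12,1]]
  ]
}}

```text
time: 20.6
ee_pos: [681.1, 72.3, 38.2]
ee_rot: [-3.14, 0.621, -2.654]
contact_force: [-1.5, -0.2, 2.3]
grip_width: 0.212
grip_force: 50.1
```

{"fn": "arm_command", "kwargs": {
  "targets": [
    [[0,0,0,0,0,0,2.6],[0,0,0,0,0,0,4],[0,0,0,0,0,0,4.5],[0,0,0,0,0,0,4.5],[0,0,0,0,0,-2,4.5],[0,0,0,0,0,-6,4.5],[0,0,0,0,0,-11,4.5],[0,0,0,0,0,-16,4.5],[0,0,0,0,0,-21,4.5],[0,0,0,0,0,-24,4.5]]
  ]
}}

```text
time: 21.6
ee_pos: [557.1, 6.4, 236.9]
ee_rot: [-3.135, 0.624, -2.652]
contact_force: [0.6, 0.5, 0.3]
grip_width: 0.531
grip_force: 0.0
```

```bash
cat > chk.py <<'E'
from tr import *
def chk(fn=None):
    import cv2
    out={}
    for n in('top','scene'):
        c=cap(n); o=cv2.imread(f'pics/{n}0.png')[:,:,::-1]
        for k,X in (('blue',(573,-354,40)),('red',(411,-377,40))):
            u,v=proj(c,X).astype(int); a=o[v-14:v+14,u-14:u+14]
            b=c['img'][v-40:v+40,u-40:u+40]; m=cv2.matchTemplate(np.ascontiguousarray(b),np.ascontiguousarray(a),cv2.TM_CCOEFF_NORMED); _,mx,_,l=cv2.minMaxLoc(m); print(n,k,round(mx,2),np.array(l)-26)
        if fn: cv2.imwrite(f'pics/{fn}_{n}.png',c['img'][:,:,::-1])
E
python3 - <<'E'
from chk import *
chk('c1')
c=C();print(c.p,c.s['qpos'].round(2))
print(c.row((573,-354,270),-15,35),c.row((573,-354,120),-15,35))
E
```

```text
top blue 0.99 [0 0]
top red 0.85 [0 0]
scene blue 0.99 [0 0]
scene red 0.94 [0 0]
[557.60190501   6.87446204 233.88210105] [-0.33 -0.15 -0.62  0.64  0.44 -0.71]
[0.43, 0.012, 0.612, 10.8, -33.38, -10.15] [0.43, 0.012, 0.612, 19.54, -33.33, 2.05]
```

{"fn": "arm_command", "kwargs": {
  "targets": [
    [[0.05,0,0.07,1.3,-4.2,-1.3,4.8],[0.1,0,0.14,2.6,-8.4,-2.6,4.8],[0.16,0,0.22,3.9,-12.6,-3.9,4.8],[0.21,0,0.3,5.3,-16.8,-5.2,4.8],[0.27,0,0.38,6.6,-21,-6.4,4.8],[0.32,0,0.46,8,-25.2,-7.6,4.8],[0.38,0.01,0.54,9.4,-29.4,-8.8,4.8],[0.43,0.012,0.612,10.8,-33.4,-10.1,4.8],[0.43,0.012,0.612,13,-33.4,-7.1,4.8],[0.43,0.012,0.612,15.2,-33.4,-4,4.8]]
  ]
}}

```text
time: 22.8
ee_pos: [584.8, -358.2, 176.4]
ee_rot: [-3.141, 0.609, 2.88]
contact_force: [-0.5, 0.3, -1.0]
grip_width: 0.566
grip_force: 0.0
```

Run:
```python
from chk import *
c=C();print(c.p,c.s['qpos'].round(2))
print(c.row((573,-354,90),-15,35.5),c.row((573,-354,49),-15,35.5))
```

```text
[ 578.91464356 -351.9117242   166.28586424] [-0.76  0.12 -0.51  0.41  0.28 -0.42]
[0.008, -0.028, -0.005, 4.63, -0.44, 7.94] [0.008, -0.028, -0.005, 6.92, -0.47, 11.34]
```

{"fn": "arm_command", "kwargs": {
  "targets": [
    [[0,0,0,0,0,0,4.8],[0,0,0,0,0,0,4.8],[0,0,0,0,0,0,4.8]]
  ]
}}

```text
time: 23.2
ee_pos: [585.4, -357.7, 180.7]
ee_rot: [-3.139, 0.613, 2.882]
contact_force: [1.3, -0.1, 0.7]
grip_width: 0.564
grip_force: 0.0
```

Run:
```python
from chk import *
c=C();print(c.p,c.s['qpos'].round(2))
print(c.row((573,-354,90),-15,35.5),c.row((573,-354,49),-15,35.5))
```

```text
[ 584.88727091 -357.48137742  180.24772206] [-0.76  0.11 -0.5   0.41  0.28 -0.42]
[-0.001, -0.008, 0.002, 6.18, 0.05, 8.58] [-0.001, -0.008, 0.002, 8.54, 0.05, 11.93]
```

{"fn": "arm_command", "kwargs": {
  "targets": [
    [[0,0,0,2.2,0,3,4.8],[0,0,0,4.2,0,5.9,4.8],[0,0,0,5.6,0,7.8,4.8],[0,0,0,6.8,0,9.5,4.8],[0,0,0,7.8,0,10.9,4.8],[0,0,0,8.5,0,11.9,4.8],[0,0,0,8.5,0,11.9,4.8],[0,0,0,8.5,0,11.9,4.8],[0,0,0,8.5,0,11.9,4.8]]
  ]
}}

```text
time: 24.2
ee_pos: [583.1, -357.2, 33.2]
ee_rot: [-3.14, 0.611, 2.881]
contact_force: [-0.2, -0.4, -0.1]
grip_width: 0.561
grip_force: 0.0
```

Run:
```python
from chk import *
c=C();print(c.p,c.row((573,-354,49),-15,35.5),c.s['contact_force'])
Tc=cap('top');Sc=cap('scene')
a=cv2.resize(Tc['img'][150:250,340:460,::-1],None,fx=3.3,fy=3.3,interpolation=cv2.INTER_CUBIC);b=cv2.resize(Sc['img'][110:210,220:340,::-1],None,fx=3.3,fy=3.3,interpolation=cv2.INTER_CUBIC)
d=cv2.imread('pics/c1_scene.png')[170:390,230:440];d=cv2.resize(d,(286,300));e=cv2.imread('pics/c1_top.png')[90:230,150:330];e=cv2.resize(e,(386,300))
o=np.zeros((640,792,3),np.uint8);o[:330]=np.hstack([a,b]);o[335:635,:286]=d;o[335:635,300:686]=e
cv2.imwrite('pics/b1.png',cv2.resize(o,(740,598)))
```

```text
[ 582.94119574 -357.05566629   33.07236433] [-0.001, -0.009, 0.001, -0.08, 0.04, -0.0] [-0.30634466 -0.33031554  0.00043573]
```

View pics/b1.png

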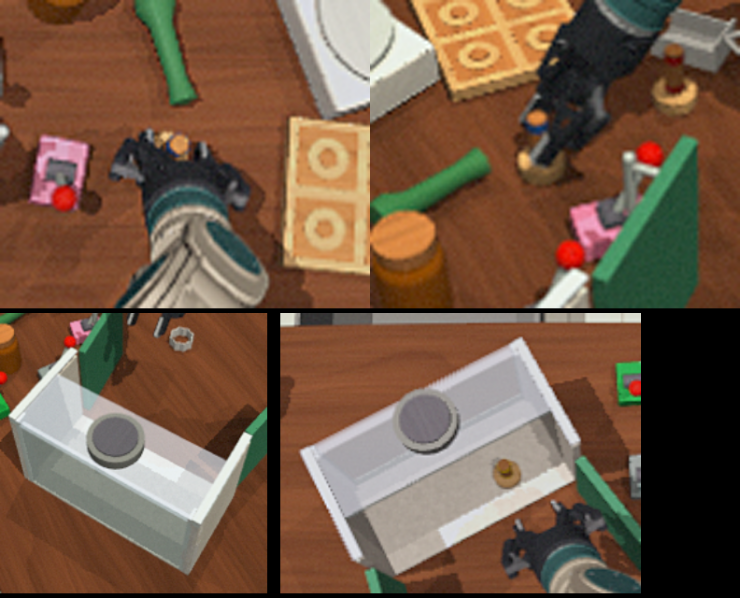

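The yellow stamp stands upright in the cabinet at crop (507,470). The blue handle at (537,120) is between the fingers. I'll grip and lift.

{"fn": "arm_command", "kwargs": {
  "targets": [
    [[0,0,0,0,0,0,1],[0,0,0,0,0,0,1],[0,0,0,0,0,0,1],[0,0,0,0,0,0,1],[0,0,0,0,0,0,1],[0,0,0,0,0,0,1]]
  ],
  "squeeze": 50
}}

```text
time: 25.0
ee_pos: [582.2, -356.4, 31.7]
ee_rot: [-3.142, 0.609, 2.88]
contact_force: [-2.3, 0.4, 3.0]
grip_width: 0.219
grip_force: 48.6
```

Run:
```python
from tr import *
c=wp(0);print(c.p,c.s['grip_width'],c.s['grip_force'],(c.p-19*c.R[:,2]).round(1));print(c.row((573,-354,270),-15,35))
```

```text
(-110, 270) [-0.434, -0.01, -0.616, -2.39, 43.24, -25.5]
(-95, 78) [-0.434, -0.01, -0.616, 7.7, 44.27, -9.12]
(-25, 70) [-0.434, -0.01, -0.616, 3.97, 49.06, -5.55]
(-25, 55) [-0.434, -0.01, -0.616, 4.82, 49.06, -4.32]
[ 582.21125981 -356.40913806   31.74071305] 0.21877278867944036 48.64895582199097 [ 571.7 -353.6   47.3]
[0.0, -0.002, 0.0, -12.85, -0.01, -18.19]
```

{"fn": "arm_command", "kwargs": {
  "targets": [
    [[0,0,0,-1.2,0,-1.6,1],[0,0,0,-3.5,0,-4.8,1],[0,0,0,-6.2,0,-8.7,1],[0,0,0,-9,0,-12.6,1],[0,0,0,-11.8,0,-16.5,1],[-0.05,0,-0.07,-12.5,3.5,-18.5,1],[-0.1,0,-0.14,-11.5,7.8,-19.5,1],[-0.15,0,-0.21,-10.3,12,-20.5,1],[-0.2,0,-0.28,-9,16.2,-21.3,1],[-0.24,0,-0.34,-7.8,20.4,-22,1]]
  ]
}}

```text
time: 26.1
ee_pos: [574.1, -141.6, 255.7]
ee_rot: [3.137, 0.608, -2.987]
contact_force: [0.8, 0.1, -1.6]
grip_width: 0.219
grip_force: 48.9
```

{"fn": "arm_command", "kwargs": {
  "targets": [
    [[0,0,0,0,0,0,1],[0,0,0,0,0,0,1]]
  ]
}}

```text
time: 26.3
ee_pos: [574.6, -142.3, 255.7]
ee_rot: [3.138, 0.608, -2.988]
contact_force: [0.6, -0.7, 0.2]
grip_width: 0.223
grip_force: 49.1
```

Run:
```python
from tr import *
c=wp(0);print(c.p,c.s['grip_width'])
```

```text
(-110, 270) [-0.193, -0.01, -0.278, -2.59, 23.55, 2.1]
(-95, 78) [-0.193, -0.01, -0.278, 7.22, 24.0, 18.66]
(-25, 70) [-0.193, -0.01, -0.278, 2.27, 26.32, 23.09]
(-25, 55) [-0.193, -0.01, -0.278, 3.13, 26.32, 24.32]
[ 575.22064018 -143.87067894  256.34843552] 0.21702761038758991
```

{"fn": "arm_command", "kwargs": {
  "targets": [
    [[-0.04,0,-0.05,-0.5,4.7,0.4,1],[-0.08,0,-0.11,-1,9.4,0.8,1],[-0.12,0,-0.17,-1.5,14.1,1.2,1],[-0.16,-0.01,-0.23,-2,18.8,1.6,1],[-0.193,-0.01,-0.278,-2.6,23.5,2.1,1],[-0.193,-0.01,-0.278,-0.5,23.6,5.5,1],[-0.193,-0.01,-0.278,1.6,23.7,9,1],[-0.193,-0.01,-0.278,3.8,23.8,12.8,1],[-0.193,-0.01,-0.278,6,23.9,16.5,1],[-0.193,-0.01,-0.278,7.2,24,18.6,1]]
  ]
}}

```text
time: 27.4
ee_pos: [583.0, 100.8, 59.3]
ee_rot: [3.138, 0.615, -2.652]
contact_force: [0.4, -0.4, -0.8]
grip_width: 0.219
grip_force: 49.4
```

{"fn": "arm_command", "kwargs": {
  "targets": [
    [[0,0,0,0,0,0,1],[0,0,0,0,0,0,1]]
  ]
}}

```text
time: 27.6
ee_pos: [585.5, 100.9, 63.4]
ee_rot: [3.141, 0.619, -2.65]
contact_force: [1.2, -0.0, -0.6]
grip_width: 0.218
grip_force: 49.4
```

Run:
```python
from tr import *
c=wp(0);print(c.p,c.s['grip_width'],c.s['contact_force'])
```

```text
(-110, 270) [-0.002, 0.004, 0.002, -9.65, 0.06, -16.29]
(-95, 78) [-0.002, 0.004, 0.002, 0.34, 0.1, 0.17]
(-25, 70) [-0.002, 0.004, 0.002, -4.87, 0.1, 4.91]
(-25, 55) [-0.002, 0.004, 0.002, -4.0, 0.11, 6.13]
[587.23281594 100.96379626  65.93685554] 0.2210791549386579 [ 0.94808426 -0.22937908 -0.25893138]
```

{"fn": "arm_command", "kwargs": {
  "targets": [
    [[0,0,0,-1.2,0,1.1,1],[0,0,0,-2.5,0.1,2.4,1],[0,0,0,-3.8,0.1,3.7,1],[0,0,0,-4.9,0.1,4.9,1],[0,0,0,-4.9,0.1,4.9,1],[0,0,0,-4.5,0.1,5.4,1],[0,0,0,-4.2,0.1,5.8,1],[0,0,0,-4.2,0.1,5.8,1],[0,0,0,-4.2,0.1,5.8,1]]
  ]
}}

```text
time: 28.6
ee_pos: [643.1, 134.5, 39.9]
ee_rot: [3.14, 0.618, -2.649]
contact_force: [0.4, 0.4, -1.1]
grip_width: 0.217
grip_force: 49.3
```

Run:
```python
from tr import *
c=wp(0,((-25,52.5),));print(c.p,c.s['grip_width'],c.s['contact_force'],c.p-19*c.R[:,2])
```

```text
(-25, 52.5) [0.001, 0.0, 0.001, 0.01, -0.18, 0.44]
[643.88308721 134.48321914  40.64753683] 0.22249506860137325 [ 0.26570595  0.82041958 -0.95976869] [634.16394923 129.26054213  56.11563308]
```

Lower 3.8 mm.

{"fn": "arm_command", "kwargs": {
  "targets": [
    [[0,0,0,0.08,0,0.12,1],[0,0,0,0.15,0,0.22,1],[0,0,0,0.21,0,0.3,1],[0,0,0,0.21,0,0.3,1]]
  ]
}}

```text
time: 29.1
ee_pos: [644.3, 134.7, 37.0]
ee_rot: [-3.142, 0.62, -2.648]
contact_force: [-0.4, -0.5, -0.8]
grip_width: 0.22
grip_force: 49.4
```

{"fn": "arm_command", "kwargs": {
  "targets": [
    [[0,0,0,0.06,0,0.08,1],[0,0,0,0.06,0,0.08,1],[0,0,0,0.06,0,0.08,2.6],[0,0,0,0.06,0,0.08,4],[0,0,0,0.06,0,0.08,4.5],[0,0,0,0.06,0,0.08,4.5]]
  ]
}}

```text
time: 29.7
ee_pos: [644.1, 134.7, 35.8]
ee_rot: [3.141, 0.619, -2.648]
contact_force: [0.4, -0.1, -0.7]
grip_width: 0.528
grip_force: 0.0
```

{"fn": "arm_command", "kwargs": {
  "targets": [
    [[0,0,0,0,0,-2,4.8],[0,0,0,0,0,-6,4.8],[0,0,0,0,0,-11,4.8],[0,0,0,0,0,-16,4.8],[0,0,0,0,0,-21,4.8],[0,0,0,0,0,-24,4.8],[0,0,0,0,0,-24,4.8],[0,0,0,0,0,-24,4.8]]
  ]
}}

```text
time: 30.5
ee_pos: [521.6, 68.4, 232.2]
ee_rot: [-3.14, 0.621, -2.648]
contact_force: [0.6, -0.2, -0.6]
grip_width: 0.564
grip_force: 0.0
```

Run:
```python
from chk import *
chk('c2')
c=C();print(c.p,c.s['qpos'].round(2))
print(c.row((411,-377,270),-38,35.5),c.row((411,-377,170),-38,35.5))
```

```text
top blue 0.23 [-6 16]
top red 0.99 [0 0]
scene blue 0.37 [13 15]
scene red 1.0 [0 0]
[520.58007985  69.18124575 229.11534541] [-0.2  -0.23 -0.7   0.61  0.38 -0.6 ]
[0.672, -0.004, 0.942, 23.24, -35.1, -19.7] [0.672, -0.004, 0.942, 29.03, -35.12, -11.54]
```

{"fn": "arm_command", "kwargs": {
  "targets": [
    [[0.067,0,0.094,2.3,-3.5,-2,4.8],[0.134,0,0.188,4.6,-7,-4,4.8],[0.2,0,0.282,7,-10.5,-6,4.8],[0.27,0,0.376,9.3,-14,-8,4.8],[0.336,0,0.47,11.6,-17.5,-10,4.8],[0.4,0,0.565,14,-21,-12,4.8],[0.47,0,0.66,16.3,-24.5,-14,4.8],[0.54,0,0.754,18.6,-28,-16,4.8],[0.605,0,0.848,21,-31.6,-18,4.8],[0.672,-0.004,0.942,23.2,-35.1,-19.7,4.8]]
  ]
}}

```text
time: 31.7
ee_pos: [419.7, -385.6, 255.4]
ee_rot: [3.138, 0.621, 2.471]
contact_force: [-0.1, 0.2, -0.2]
grip_width: 0.561
grip_force: 0.0
```

{"fn": "arm_command", "kwargs": {
  "targets": [
    [[0,0,0,2.5,0,3.5,4.8],[0,0,0,5,0,7,4.8],[0,0,0,5.8,0,8.1,4.8],[0,0,0,5.8,0,8.1,4.8],[0,0,0,5.8,0,8.1,4.8]]
  ]
}}

```text
time: 32.2
ee_pos: [421.0, -383.8, 156.6]
ee_rot: [3.138, 0.621, 2.476]
contact_force: [-0.3, -0.3, 0.1]
grip_width: 0.56
grip_force: 0.0
```

Run:
```python
from chk import *
c=C();print(c.p,c.s['qpos'].round(2))
print(c.row((411,-377,49),-38,35.5))
```

```text
[ 421.84630542 -385.09828484  159.14844505] [-0.93 -0.1  -0.77  0.28  0.16 -0.22]
[0.001, 0.006, -0.001, 7.56, -0.05, 10.04]
```

{"fn": "arm_command", "kwargs": {
  "targets": [
    [[0,0,0,2,0,2.7,4.8],[0,0,0,3.8,0,5.1,4.8],[0,0,0,5.2,0,6.9,4.8],[0,0,0,6.2,0,8.3,4.8],[0,0,0,7,0,9.3,4.8],[0,0,0,7.3,0,9.8,4.8],[0,0,0,7.3,0,9.8,4.8],[0,0,0,7.3,0,9.8,4.8]]
  ]
}}

```text
time: 33.1
ee_pos: [420.1, -383.6, 36.7]
ee_rot: [3.14, 0.625, 2.477]
contact_force: [0.9, -0.1, 0.3]
grip_width: 0.565
grip_force: 0.0
```

Run:
```python
from chk import *
c=C();print(c.p,c.row((411,-377,49),-38,35.5),c.s['contact_force'])
Tc=cap('top');Sc=cap('scene')
a=cv2.resize(Tc['img'][200:300,340:460,::-1],None,fx=3.3,fy=3.3,interpolation=cv2.INTER_CUBIC);b=cv2.resize(Sc['img'][90:190,260:380,::-1],None,fx=3.3,fy=3.3,interpolation=cv2.INTER_CUBIC)
e=cv2.imread('pics/c2_top.png')[90:230,150:330];e=cv2.resize(e,(360,280))
o=np.zeros((620,792,3),np.uint8);o[:330]=np.hstack([a,b]);o[335:615,:360]=e
cv2.imwrite('pics/r1.png',cv2.resize(o,(760,595)))
```

```text
[ 420.03702258 -383.55417189   36.77758538] [0.001, 0.006, -0.001, 0.2, -0.04, 0.26] [ 0.79346133  0.12730962 -0.65635875]
```

View pics/r1.png

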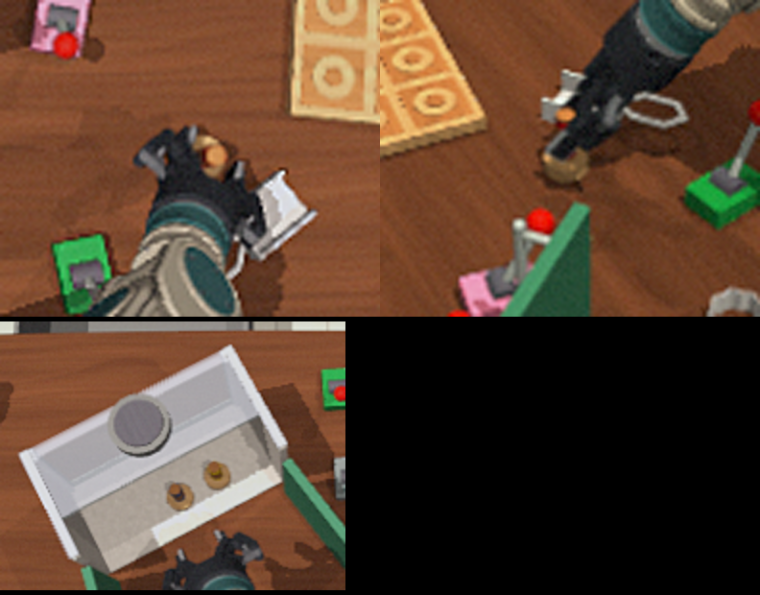

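The red handle is between the fingers. Two stamps stand in the cabinet. I'll grip here, staying clear of the scoop.

{"fn": "arm_command", "kwargs": {
  "targets": [
    [[0,0,0,0,0,0,1],[0,0,0,0,0,0,1],[0,0,0,0,0,0,1],[0,0,0,0,0,0,1],[0,0,0,0,0,0,1],[0,0,0,0,0,0,1]]
  ],
  "squeeze": 50
}}

```text
time: 33.9
ee_pos: [419.3, -382.7, 35.5]
ee_rot: [3.139, 0.623, 2.476]
contact_force: [-2.6, 1.4, 4.2]
grip_width: 0.219
grip_force: 48.9
```

Run:
```python
from tr import *
c=wp(70);print(c.p,c.s['grip_width'],c.s['grip_force'],c.s['contact_force'],(c.p-19*c.R[:,2]).round(1));print(c.row((411,-377,270),-38,35))
```

```text
(-110, 270) [-0.672, 0.005, -0.941, 6.55, 49.81, -31.58]
(-95, 78) [-0.672, 0.005, -0.941, 17.27, 51.15, -15.64]
(-25, 70) [-0.672, 0.005, -0.941, 15.46, 57.56, -13.33]
(-25, 55) [-0.672, 0.005, -0.941, 16.33, 57.55, -12.11]
[ 419.27218375 -382.7441929    35.51291956] 0.21682902334653786 48.93800497055054 [-2.29274509  1.2611488   5.18856194] [ 410.5 -375.9   50.9]
[0.001, 0.013, -0.002, -12.85, -0.02, -17.72]
```

{"fn": "arm_command", "kwargs": {
  "targets": [
    [[0,0,0,-1.2,0,-1.6,1],[0,0,0,-3.5,0,-4.8,1],[0,0,0,-6.2,0,-8.6,1],[0,0,0,-9,0,-12.4,1],[0,0,0,-11.8,0,-16.2,1],[-0.05,0,-0.07,-11.9,3,-18.4,1],[-0.1,0,-0.14,-10.4,7,-19.5,1],[-0.16,0,-0.22,-8.8,11,-20.6,1],[-0.22,0,-0.3,-7.2,15,-21.7,1],[-0.28,0,-0.38,-5.6,19,-22.8,1]]
  ]
}}

```text
time: 35.0
ee_pos: [466.2, -177.0, 252.2]
ee_rot: [3.131, 0.623, 2.947]
contact_force: [0.4, -0.9, -1.7]
grip_width: 0.22
grip_force: 48.9
```

{"fn": "arm_command", "kwargs": {
  "targets": [
    [[0,0,0,0,0,0,1],[0,0,0,0,0,0,1]]
  ]
}}

```text
time: 35.2
ee_pos: [466.6, -178.3, 252.4]
ee_rot: [3.132, 0.623, 2.945]
contact_force: [0.1, -0.8, -1.5]
grip_width: 0.218
grip_force: 49.2
```

Run:
```python
from tr import *
c=wp(70);print(c.p,c.s['grip_width'])
```

```text
(-110, 270) [-0.393, 0.007, -0.561, -0.47, 34.29, 0.46]
(-95, 78) [-0.393, 0.007, -0.561, 9.82, 35.1, 16.72]
(-25, 70) [-0.393, 0.007, -0.561, 5.91, 39.52, 20.57]
(-25, 55) [-0.393, 0.007, -0.561, 6.78, 39.51, 21.79]
[ 466.84395343 -179.64218258  253.02071722] 0.21594576901597
```

{"fn": "arm_command", "kwargs": {
  "targets": [
    [[-0.05,0,-0.07,0,4.3,0.1,1],[-0.1,0,-0.14,-0.1,8.6,0.1,1],[-0.15,0,-0.21,-0.1,12.9,0.2,1],[-0.2,0,-0.28,-0.2,17.2,0.2,1],[-0.25,0,-0.35,-0.3,21.5,0.3,1],[-0.3,0,-0.42,-0.3,25.8,0.3,1],[-0.35,0,-0.5,-0.4,30,0.4,1],[-0.393,0.007,-0.561,-0.5,34.3,0.5,1],[-0.393,0.007,-0.561,-0.5,34.3,0.5,1],[-0.393,0.007,-0.561,-0.5,34.3,0.5,1]]
  ]
}}

```text
time: 36.3
ee_pos: [539.7, 155.9, 254.3]
ee_rot: [-3.141, 0.619, -2.649]
contact_force: [1.0, -0.6, -1.2]
grip_width: 0.214
grip_force: 49.3
```

Run:
```python
from tr import *
c=wp(70);print(c.p,c.s['grip_width'])
```

```text
(-110, 270) [-0.001, -0.001, -0.001, -0.02, 0.08, -0.02]
(-95, 78) [-0.001, -0.001, -0.001, 9.89, 0.09, 16.49]
(-25, 70) [-0.001, -0.001, -0.001, 4.66, 0.1, 21.2]
(-25, 55) [-0.001, -0.001, -0.001, 5.53, 0.1, 22.42]
[539.23935184 154.89343739 254.22327274] 0.2150270841039269
```

{"fn": "arm_command", "kwargs": {
  "targets": [
    [[0,0,0,2,0.1,3.3,1],[0,0,0,4.3,0.1,7.2,1],[0,0,0,6.7,0.1,11.2,1],[0,0,0,8.8,0.1,14.6,1],[0,0,0,9.9,0.1,16.5,1],[0,0,0,9.5,0.1,16.9,1],[0,0,0,7.8,0.1,18.4,1],[0,0,0,6,0.1,20,1],[0,0,0,4.7,0.1,21.2,1],[0,0,0,4.7,0.1,21.2,1]]
  ]
}}

```text
time: 37.4
ee_pos: [618.8, 197.2, 58.8]
ee_rot: [-3.137, 0.627, -2.647]
contact_force: [0.4, 0.1, -0.8]
grip_width: 0.219
grip_force: 49.4
```

{"fn": "arm_command", "kwargs": {
  "targets": [
    [[0,0,0,0.2,0,0.3,1],[0,0,0,0.4,0,0.6,1],[0,0,0,0.6,0,0.8,1],[0,0,0,0.6,0,0.8,1],[0,0,0,0.6,0,0.8,1]]
  ]
}}

```text
time: 37.9
ee_pos: [612.9, 196.7, 44.7]
ee_rot: [-3.141, 0.619, -2.648]
contact_force: [0.2, 0.2, -0.2]
grip_width: 0.219
grip_force: 49.4
```

Run:
```python
from tr import *
c=wp(70,((-25,56),));print(c.p,c.s['grip_width'],c.s['contact_force'],c.p-19*c.R[:,2])
```

```text
(-25, 56) [-0.0, 0.001, 0.001, 0.27, -0.12, 0.36]
[613.38199529 196.87215505  45.05585633] 0.21614813653804482 [-0.3691267  -0.8899497  -0.37561603] [603.6495188  191.65667465  60.51799284]
```

Lower 5 mm and release.

{"fn": "arm_command", "kwargs": {
  "targets": [
    [[0,0,0,0.12,0,0.16,1],[0,0,0,0.22,0,0.31,1],[0,0,0,0.29,0,0.4,1],[0,0,0,0.29,0,0.4,1]]
  ]
}}

```text
time: 38.4
ee_pos: [613.8, 197.1, 40.6]
ee_rot: [-3.141, 0.621, -2.648]
contact_force: [-0.9, -0.3, 2.5]
grip_width: 0.22
grip_force: 50.0
```

{"fn": "arm_command", "kwargs": {
  "targets": [
    [[0,0,0,0,0,0,1]]
  ]
}}

```text
time: 38.5
ee_pos: [613.9, 197.1, 40.6]
ee_rot: [-3.141, 0.621, -2.648]
contact_force: [-2.8, -0.7, 4.5]
grip_width: 0.217
grip_force: 50.0
```

{"fn": "arm_command", "kwargs": {
  "targets": [
    [[0,0,0,0,0,0,2.6],[0,0,0,0,0,0,4],[0,0,0,0,0,0,4.5],[0,0,0,0,0,0,4.5],[0,0,0,0,0,-2,4.5],[0,0,0,0,0,-6,4.5],[0,0,0,0,0,-11,4.5],[0,0,0,0,0,-16,4.5],[0,0,0,0,0,-21,4.5],[0,0,0,0,0,-26,4.5]]
  ]
}}

```text
time: 39.5
ee_pos: [478.7, 125.3, 253.1]
ee_rot: [-3.14, 0.62, -2.647]
contact_force: [1.1, 0.4, 0.6]
grip_width: 0.528
grip_force: 0.0
```

{"fn": "arm_command", "kwargs": {
  "targets": [
    [[0,0,0,0,0,0,4],[0,0,0,0,0,0,4]]
  ]
}}

```text
time: 39.7
ee_pos: [480.9, 125.2, 253.8]
ee_rot: [-3.138, 0.624, -2.647]
contact_force: [0.3, -0.5, -0.8]
grip_width: 0.468
grip_force: 0.0
```

Run:
```python
from tr import *
Tc=cap('top');Sc=cap('scene')
a=cv2.resize(Tc['img'][90:290,130:410,::-1],None,fx=2.8,fy=2.8,interpolation=cv2.INTER_CUBIC)
cv2.imwrite('pics/d1.png',a)
c=C();print(c.p);print(c.row((356.6,222.2,290),-67,0,1));print(c.row((400,200,290),-20,15,1))
```

```text
[479.41416259 125.86399511 249.06480513]
[0.512, 0.465, 1.604, 2.75, 14.31, -6.94]
[0.361, 0.333, 0.766, 0.48, 10.3, -5.34]
```

View pics/d1.png

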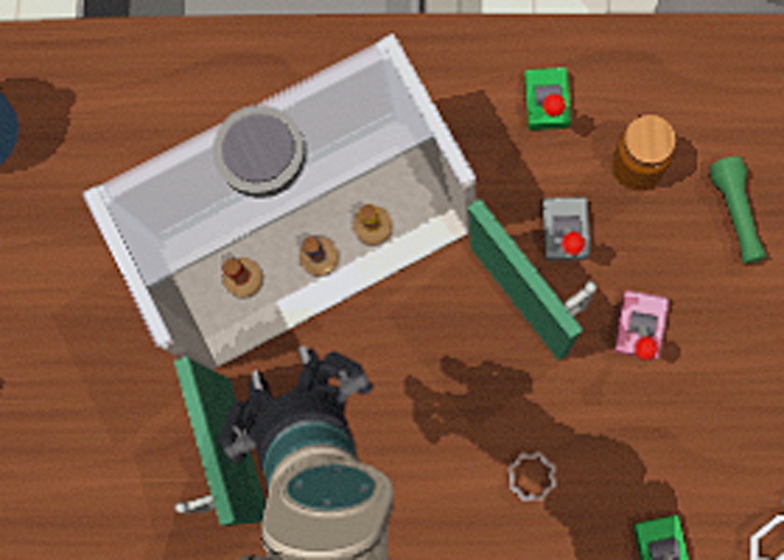

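All three stamps stand upright at crop (240,277), (318,256) and (371,224), clear of the door line. Next I'll shut the left door. Its handle end is at (185,507), the right one at (590,290).

Run:
```python
from tr import *
for u,v in((183,508),(590,290)):
    print([onz(T,130+u/2.8,90+v/2.8,z).round(0) for z in(150,168)])
for th in (1.5,1.57,1.6,1.65): # left handle model
    a=np.pi/2 ; hx,hy=-95,175
    for sg in(1,-1):
        d=np.array([np.sin(th)*-1,-sg*np.cos(th)]); n=np.array([-np.cos(th),sg*np.sin(th)])
        q=np.array([-95,sg*175])+139*d+35*n; print(th,sg,W(P,(*q,153)).round(0))
```

```text
[array([351., 243., 150.]), array([351., 238., 168.])]
[array([ 568., -167.,  150.]), array([ 565., -166.,  168.])]
1.5 1 [357. 206. 153.]
1.5 -1 [ 546. -147.  153.]
1.57 1 [354. 215. 153.]
1.57 -1 [ 552. -155.  153.]
1.6 1 [353. 219. 153.]
1.6 -1 [ 555. -158.  153.]
1.65 1 [351. 226. 153.]
1.65 -1 [ 560. -163.  153.]
```

{"fn": "arm_command", "kwargs": {
  "targets": [
    [[0.05,0.046,0.12,0.3,1.4,-2,4],[0.1,0.09,0.25,0.5,2.8,-4,4],[0.15,0.14,0.38,0.8,4.2,-6,4],[0.2,0.18,0.5,1,5.6,-6.9,4],[0.25,0.23,0.64,1.3,7,-6.9,4],[0.3,0.27,0.77,1.6,8.4,-6.9,4],[0.34,0.31,0.9,1.9,9.8,-6.9,4],[0.38,0.35,1.04,2.2,11.2,-6.9,4],[0.42,0.38,1.18,2.5,12.7,-6.9,4],[0.45,0.41,1.32,2.75,14.3,-6.9,4]]
  ]
}}

```text
time: 41.0
ee_pos: [357.3, 223.2, 290.3]
ee_rot: [3.1, 0.09, 2.244]
contact_force: [0.8, -0.3, -0.1]
grip_width: 0.467
grip_force: 0.0
```

{"fn": "arm_command", "kwargs": {
  "targets": [
    [[0,0,0.1,0,0,0,4],[0,0,0.1,0,0,0,4],[0,0,0.1,0,0,0,4]]
  ]
}}

```text
time: 41.3
ee_pos: [357.5, 222.1, 290.8]
ee_rot: [3.089, 0.087, 2.151]
contact_force: [0.0, -0.4, 0.3]
grip_width: 0.466
grip_force: 0.0
```

Run:
```python
from tr import *
c=C();print(c.p,c.s['qpos'].round(2));print(c.row((356.6,222.2,270),-67,0,1));print(c.row((356.6,222.2,135),-67,0,1))
```

```text
[357.48176486 221.89052459 291.25436404] [ 0.46 -0.16 -0.37  1.3  -0.08  1.44]
[0.061, 0.082, 0.179, 0.26, -0.17, 2.1]
[0.061, 0.082, 0.179, 1.43, -0.88, 15.53]
```

Run:
```python
from tr import *
c=C();print(c.row((354.5,228,270),-67,0,1));print(c.row((354.5,228,135),-67,0,1))
```

```text
[0.061, 0.082, 0.179, 0.87, -0.03, 2.09]
[0.061, 0.082, 0.179, 2.04, -0.75, 15.52]
```

{"fn": "arm_command", "kwargs": {
  "targets": [
    [[0.04,0.05,0.12,0.5,0,1,4],[0.061,0.082,0.179,0.87,0,2.1,4],[0.061,0.082,0.179,0.87,0,2.1,4],[0.061,0.082,0.179,1.1,-0.2,5,4],[0.061,0.082,0.179,1.4,-0.3,8,4],[0.061,0.082,0.179,1.7,-0.5,11,4],[0.061,0.082,0.179,1.9,-0.7,13.5,4],[0.061,0.082,0.179,2.04,-0.75,15.5,4],[0.061,0.082,0.179,2.04,-0.75,15.5,4],[0.061,0.082,0.179,2.04,-0.75,15.5,4]]
  ]
}}

```text
time: 42.5
ee_pos: [354.7, 228.2, 136.0]
ee_rot: [3.141, 0.0, 1.972]
contact_force: [-0.6, -0.4, -0.0]
grip_width: 0.467
grip_force: 0.0
```

{"fn": "arm_command", "kwargs": {
  "targets": [
    [[0,0,0,0,0,0,2.4],[0,0,0,0,0,0,1.6],[0,0,0,0,0,0,0.5],[0,0,0,0,0,0,0.5],[0,0,0,0,0,0,0.5]]
  ],
  "squeeze": 40
}}

```text
time: 43.0
ee_pos: [355.5, 228.5, 136.8]
ee_rot: [3.139, 0.0, 1.971]
contact_force: [-1.9, -0.7, 6.3]
grip_width: 0.111
grip_force: 39.0
```

Run:
```python
from tr import *
c=C();print(c.s['grip_width'],c.s['grip_force'],c.s['contact_force'],c.p)
arc('L',[-5*i for i in range(1,11)])
```

```text
0.11413715745127317 39.01196926832199 [-0.30276933 -1.33411661  6.22606714] [355.49705393 228.44901794 136.80927363]
r 139.0 exp 143.3 cabframe [131.2  45.8] z 136.8 h -67.1
-5 [0.003, 0.0, -0.087, -1.19, -0.24, -0.0]
-10 [0.003, 0.0, -0.175, -2.39, -0.38, -0.0]
-15 [0.003, 0.001, -0.262, -3.61, -0.41, -0.0]
-20 [0.003, 0.001, -0.349, -4.82, -0.33, 0.0]
-25 [0.003, 0.001, -0.436, -6.01, -0.15, 0.0]
-30 [0.003, 0.001, -0.524, -7.19, 0.13, 0.0]
-35 [0.003, 0.001, -0.611, -8.34, 0.52, 0.0]
-40 [0.002, 0.001, -0.698, -9.46, 1.0, 0.01]
-45 [0.002, 0.001, -0.785, -10.52, 1.58, 0.01]
-50 [0.002, 0.001, -0.873, -11.53, 2.25, 0.01]
```

{"fn": "arm_command", "kwargs": {
  "targets": [
    [[0,0,-0.087,-1.2,-0.2,0,0.5],[0,0,-0.175,-2.4,-0.4,0,0.5],[0,0,-0.262,-3.6,-0.4,0,0.5],[0,0,-0.349,-4.8,-0.3,0,0.5],[0,0,-0.436,-6,-0.1,0,0.5],[0,0,-0.524,-7.2,0.1,0,0.5],[0,0,-0.611,-8.3,0.5,0,0.5],[0,0,-0.698,-9.5,1,0,0.5],[0,0,-0.785,-10.5,1.6,0,0.5],[0,0,-0.785,-10.5,1.6,0,0.5]]
  ]
}}

```text
time: 44.1
ee_pos: [410.4, 134.6, 136.8]
ee_rot: [-3.135, 0.002, 2.755]
contact_force: [-6.1, -8.3, 12.5]
grip_width: 0.114
grip_force: 39.4
```

Run:
```python
from tr import *
c=C();print(c.s['grip_width'],c.s['grip_force'],c.s['contact_force'],c.p)
f=least_squares(lambda h:[np.hypot(*(np.array(q)-h))-143.3 for q in ((527.2,110.6),(355.5,228.4),c.p[:2])],W(P,(-95,175,0))[:2]);print(f.x,f.fun,W(P,(-95,175,0)))
hy=f.x
r=c.p[:2]-hy; print('angle now',np.degrees(np.arctan2(*(Rt(H,0)[:2,:2].T@r*[1,-1])))-14.13)
h0=np.degrees(np.arctan2(-c.R[1,0],-c.R[0,0]))
for th in range(5,56,5):
    A=np.radians(th);M=np.array([[np.cos(A),-np.sin(A)],[np.sin(A),np.cos(A)]]);print(th,c.row((*(hy+M@r),c.p[2]),h0+th,0,1))
```

```text
0.11399400387403481 39.87845465540886 [-5.33773941 -8.43815242 11.66421308] [409.85315363 135.05046784 136.79930344]
[496.5813761  250.05831149] [-0.52002671 -0.56585153  0.74370404] [492.79978293 250.0662094    0.        ]
angle now 51.07972612668694
5 [-0.006, 0.002, -0.087, -1.23, -0.27, 0.0]
10 [-0.006, 0.001, -0.175, -2.47, -0.43, 0.01]
15 [-0.006, 0.001, -0.262, -3.73, -0.48, 0.01]
20 [-0.006, 0.001, -0.349, -4.98, -0.42, 0.01]
25 [-0.006, 0.0, -0.436, -6.23, -0.25, 0.01]
30 [-0.006, 0.0, -0.524, -7.46, 0.02, 0.01]
35 [-0.006, -0.0, -0.611, -8.65, 0.4, 0.01]
40 [-0.006, -0.0, -0.698, -9.81, 0.89, 0.01]
45 [-0.006, -0.001, -0.785, -10.93, 1.47, 0.01]
50 [-0.006, -0.001, -0.873, -11.98, 2.15, 0.01]
55 [-0.006, -0.001, -0.96, -12.98, 2.92, 0.01]
```

{"fn": "arm_command", "kwargs": {
  "targets": [
    [[0,0,-0.087,-1.2,-0.3,0,0.5],[0,0,-0.175,-2.5,-0.4,0,0.5],[0,0,-0.262,-3.7,-0.5,0,0.5],[0,0,-0.349,-5,-0.4,0,0.5],[0,0,-0.436,-6.2,-0.2,0,0.5],[0,0,-0.524,-7.5,0,0,0.5],[0,0,-0.611,-8.6,0.4,0,0.5],[0,0,-0.698,-9.8,0.9,0,0.5],[0,0,-0.785,-10.9,1.5,0,0.5],[0,0,-0.785,-10.9,1.5,0,0.5]]
  ]
}}

```text
time: 45.2
ee_pos: [519.8, 108.5, 136.8]
ee_rot: [-3.135, 0.002, -2.741]
contact_force: [-0.8, -7.0, 5.7]
grip_width: 0.111
grip_force: 40.1
```

Run:
```python
from tr import *
c=C();print(c.s['grip_width'],c.s['contact_force'],c.p)
hy=np.array([496.6,250]);r=c.p[:2]-hy; print('r',np.hypot(*r),'angle now',np.degrees(np.arctan2(*(Rt(H,0)[:2,:2].T@r*[1,-1])))-14.13, 'shut ref', np.degrees(np.arctan2(*(Rt(H,0)[:2,:2].T@(np.array([527.2,110.6])-hy)*[1,-1])))-14.13)
h0=np.degrees(np.arctan2(-c.R[1,0],-c.R[0,0]))
for th in (3,6,8,10,12):
    A=np.radians(th);M=np.array([[np.cos(A),-np.sin(A)],[np.sin(A),np.cos(A)]]);print(th,c.row((*(hy+M@r),c.p[2]),h0+th,0,1))
```

```text
0.11321285263833504 [ 0.13696076 -7.06773793  4.78463441] [518.71926784 108.36204055 136.8528531 ]
r 143.35471239740895 angle now 5.183470064831662 shut ref 1.6787665916293122
3 [-0.006, 0.001, -0.052, -0.73, -0.16, 0.0]
6 [-0.006, 0.001, -0.105, -1.47, -0.29, 0.0]
8 [-0.006, 0.001, -0.14, -1.97, -0.35, 0.0]
10 [-0.006, 0.001, -0.175, -2.47, -0.39, 0.01]
12 [-0.006, 0.0, -0.209, -2.97, -0.42, 0.01]
```

{"fn": "arm_command", "kwargs": {
  "targets": [
    [[0,0,-0.026,-0.4,-0.1,0,0.5],[0,0,-0.052,-0.7,-0.2,0,0.5],[0,0,-0.07,-1,-0.2,0,0.5],[0,0,-0.08,-1.2,-0.2,0,0.5],[0,0,-0.08,-1.2,-0.2,0,0.5]]
  ]
}}

```text
time: 45.8
ee_pos: [530.4, 110.9, 136.9]
ee_rot: [-3.134, 0.0, -2.662]
contact_force: [0.2, -7.9, 4.7]
grip_width: 0.114
grip_force: 40.0
```

{"fn": "arm_command", "kwargs": {
  "targets": [
    [[0,0,0,-0.3,0,0,0.5],[0,0,0,-0.5,0,0,0.5],[0,0,0,-0.5,0,0,0.5]]
  ]
}}

```text
time: 46.1
ee_pos: [535.6, 112.0, 136.8]
ee_rot: [-3.131, 0.001, -2.664]
contact_force: [2.2, -10.6, 3.5]
grip_width: 0.11
grip_force: 39.2
```

{"fn": "arm_command", "kwargs": {
  "targets": [
    [[0,0,0,-0.3,0.1,0,0.5],[0,0,0,-0.5,0.2,0,0.5],[0,0,0,-0.5,0.3,0,0.5]]
  ]
}}

```text
time: 46.4
ee_pos: [539.4, 113.0, 136.8]
ee_rot: [-3.122, -0.003, -2.666]
contact_force: [4.8, -23.8, 2.7]
grip_width: 0.11
grip_force: 39.8
```

Run:
```python
from tr import *
c=C();print(c.p,c.s['contact_force'])
t0=cv2.imread('pics/top0.png')[:,:,::-1];T2=cap('top');S2=cap('scene');s0=cv2.imread('pics/scene0.png')[:,:,::-1]
# left-door panel region in scene/top before/after
a=np.hstack([s0[210:290,330:440],S2['img'][210:290,330:440]]);b=np.hstack([t0[160:240,180:290],T2['img'][160:240,180:290]])
cv2.imwrite('pics/e1.png',cv2.resize(np.vstack([a,b])[:,:,::-1],None,fx=3.6,fy=3.6,interpolation=cv2.INTER_CUBIC))
```

```text
[539.41553623 112.95914747 136.78222439] [  4.20312631 -22.16007757   2.06932418]
```

View pics/e1.png

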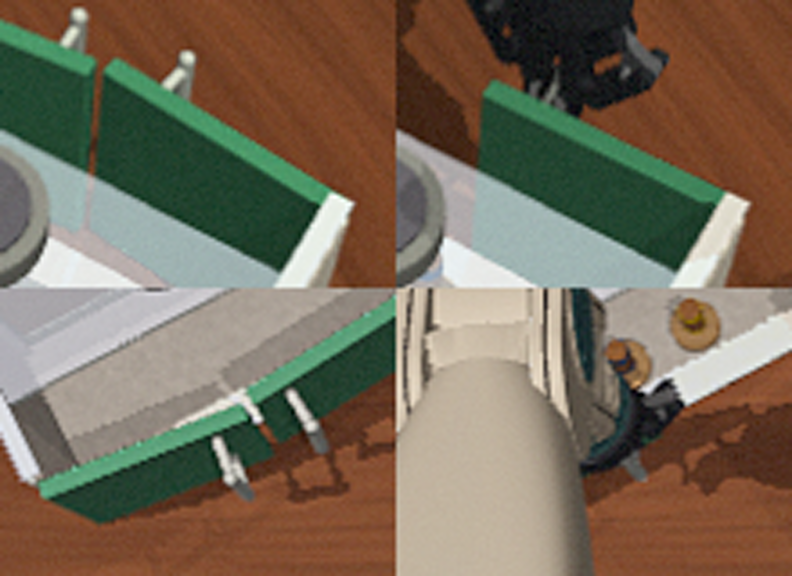

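The first pair shows the left door's free end moved from crop (107,65) to (94,88). The doors may have stood slightly ajar at the start, so I'll work out the angles.

Run:
```python
from tr import *
hy=np.array([496.6,250]);
iR=Rt(H,0)[:2,:2]
for n,u,v in (('init L',359.7,228.1),('now L',356.1,234.4),('hinge now',330+329/3.6,210+193/3.6),('init R free',330+95/3.6,210+62/3.6)):
    for z in (189,195):
        X=onz(S,u,v,z); d=X[:2]-P[:2]; k=np.array([[np.cos(P[2]),np.sin(P[2])],[-np.sin(P[2]),np.cos(P[2])]])@d; print(n,z,X.round(1),'cab',k.round(1))
for n,u,v in (('top init L free',180+247/3.6,160+(403-288)/3.6),('top init L hinge',180+40/3.6,160+(483-288)/3.6),('init R free',180+262/3.6,160+(393-288)/3.6)):
    X=onz(T,u,v,189); d=X[:2]-P[:2]; k=np.array([[np.cos(P[2]),np.sin(P[2])],[-np.sin(P[2]),np.cos(P[2])]])@d; print(n,X.round(1),'cab',k.round(1))
```

```text
init L 189 [567.7  99.5 189. ] cab [-100.1    6.9]
init L 195 [570.5 103.3 195. ] cab [-95.9   8.9]
now L 189 [583.5 110.1 189. ] cab [-81.2   8.8]
now L 195 [586.1 113.9 195. ] cab [-77.1  10.9]
hinge now 189 [506.5 239.8 189. ] cab [-87.7 159.5]
hinge now 195 [509.7 242.6 195. ] cab [-83.6 160.4]
init R free 189 [572.7  93.9 189. ] cab [-98.4  -0.4]
init R free 195 [575.4  97.7 195. ] cab [-94.2   1.7]
top init L free [567.1  91.5 189. ] cab [-104.5    0.2]
top init L hinge [506.1 249.3 189. ] cab [-83.7 168.1]
init R free [574.8  80.1 189. ] cab [-103.   -13.6]
```

{"fn": "arm_command", "kwargs": {
  "targets": [
    [[0,0,0,0,-0.3,0,0.5],[0,0,0,-0.3,-0.4,0,0.5],[0,0,0,-0.4,-0.4,0,0.5],[0,0,0,-0.4,-0.4,0,0.5]]
  ]
}}

```text
time: 47.1
ee_pos: [539.4, 113.0, 136.6]
ee_rot: [-3.131, -0.01, -2.665]
contact_force: [-7.3, -16.8, 12.6]
grip_width: 0.108
grip_force: 39.4
```

Run:
```python
from tr import *
K=np.array([[np.cos(P[2]),np.sin(P[2])],[-np.sin(P[2]),np.cos(P[2])]])
c=C();print(c.p,K@(c.p[:2]-P[:2]),'F cab',K@c.s['contact_force'][:2])
```

```text
[539.39971648 112.93330633 136.59900569] [-118.70745069   32.11912762] F cab [-15.68756278 -12.07244812]
```

{"fn": "arm_command", "kwargs": {
  "targets": [
    [[0,0,0,0.3,0.2,0,0.5],[0,0,0,0.3,0.2,0,4],[0,0,0,0.3,0.2,0,4],[0,0,0,0.3,0.2,0,4],[0,0,0,0.3,0.2,-2,4],[0,0,0,0.3,0.2,-5,4],[0,0,0,0.3,0.2,-9,4],[0,0,0,0.3,0.2,-13,4],[0,0,0,0.3,0.2,-16,4],[0,0,0,0.3,0.2,-16,4]]
  ]
}}

```text
time: 48.2
ee_pos: [541.0, 120.3, 301.1]
ee_rot: [-3.138, 0.01, -2.661]
contact_force: [-0.5, 0.4, 0.1]
grip_width: 0.466
grip_force: 0.0
```

Run:
```python
from tr import *
T2=cap('top');cap('scene','lc.png');c=C();print(c.p);print(c.row((563.5,-162,290),123.5,0,1))
```

```text
[537.03407536 119.60498845 293.829316  ]
[0.002, -0.0, -1.675, 10.66, -26.2, 0.37]
```

{"fn": "arm_command", "kwargs": {
  "targets": [
    [[0,0,-0.149,1.1,-2.6,0,4],[0,0,-0.298,2.1,-5.2,0,4],[0,0,-0.447,3.2,-7.8,0,4],[0,0,-0.596,4.2,-10.4,0,4],[0,0,-0.745,5.3,-13,0,4],[0,0,-0.894,6.4,-15.7,0,4],[0,0,-1.043,7.5,-18.3,0,4],[0,0,-1.19,8.5,-20.9,0,4],[0,0,-1.34,9.6,-23.5,0,4],[0,0,-1.48,10.66,-26.2,0,4]]
  ]
}}

```text
time: 49.4
ee_pos: [563.1, -162.8, 293.0]
ee_rot: [3.139, 0.003, -1.176]
contact_force: [0.3, -0.5, 0.5]
grip_width: 0.465
grip_force: 0.0
```

{"fn": "arm_command", "kwargs": {
  "targets": [
    [[0,0,-0.1,0,0,0,4],[0,0,-0.19,0,0,0,4],[0,0,-0.19,0,0,0,4]]
  ]
}}

```text
time: 49.7
ee_pos: [563.2, -162.1, 293.0]
ee_rot: [3.14, 0.003, -0.993]
contact_force: [0.6, -0.0, -0.2]
grip_width: 0.465
grip_force: 0.0
```

Run:
```python
from tr import *
c=C();print(c.p,c.s['qpos'].round(2));print(c.row((563.5,-162,136),123.5,0,1))
```

```text
[ 563.5425839  -161.85028624  293.79048482] [-0.39  0.18 -0.01  1.38  0.   -2.54]
[0.001, 0.002, -0.008, 0.05, -0.0, 15.78]
```

{"fn": "arm_command", "kwargs": {
  "targets": [
    [[0,0,0,0,0,3,4],[0,0,0,0,0,6,4],[0,0,0,0,0,9,4],[0,0,0,0,0,12,4],[0,0,0,0,0,14.5,4],[0,0,0,0,0,15.7,4],[0,0,0,0,0,15.7,4],[0,0,0,0,0,15.7,2.4],[0,0,0,0,0,15.7,1.6],[0,0,0,0,0,15.7,0.5]]
  ],
  "squeeze": 40
}}

```text
time: 50.8
ee_pos: [565.4, -163.1, 140.3]
ee_rot: [-3.14, -0.003, -0.992]
contact_force: [-1.4, -1.1, 2.9]
grip_width: 0.114
grip_force: 38.9
```

{"fn": "arm_command", "kwargs": {
  "targets": [
    [[0,0,0,0,0,0,0.5],[0,0,0,0,0,0,0.5],[0,0,0,0,0,0,0.5]]
  ]
}}

```text
time: 51.1
ee_pos: [565.4, -163.1, 140.3]
ee_rot: [-3.14, -0.003, -0.992]
contact_force: [-1.8, -1.5, 6.4]
grip_width: 0.112
grip_force: 39.4
```

```bash
cat > ra.py <<'E'
from tr import *
K=np.array([[np.cos(P[2]),np.sin(P[2])],[-np.sin(P[2]),np.cos(P[2])]])
c=C();print(c.s['grip_width'],c.s['grip_force'],c.p,'cab',K@(c.p[:2]-P[:2]),'F cab',K@c.s['contact_force'][:2])
import sys
pts=[(563.0,47.8),(517.8,-63.2),(562.7,-159.0),tuple(c.p[:2])]
f=least_squares(lambda h:[np.hypot(*(np.array(q)-h))-143.3 for q in pts],W(P,(-95,-175,0))[:2]);hy=f.x;print(hy,f.fun.round(1),'cab',K@(hy-P[:2]))
r=c.p[:2]-hy; q=K@r; print('angle',np.degrees(np.arctan2(-q[0],q[1]))-14.13)
h0=np.degrees(np.arctan2(-c.R[1,0],-c.R[0,0]))
for th in range(-5,-56,-5):
    A=np.radians(th);M=np.array([[np.cos(A),-np.sin(A)],[np.sin(A),np.cos(A)]]);print(th,c.row((*(hy+M@r),c.p[2]),h0+th,0,1))
E
python3 ra.py
```

```text
0.11415987088177207 39.369357591785956 [ 565.37002095 -163.14100621  140.29913629] cab [-226.23212535 -223.47806935] F cab [-1.26906326 -0.73787903]
[661.32329547 -56.09028181] [-0.3  0.4 -0.8  0.5] cab [ -91.0902337  -174.45197827]
angle 95.80950251728282
-5 [-0.002, -0.003, 0.087, -1.22, 0.27, -0.0]
-10 [-0.002, -0.003, 0.175, -2.47, 0.43, -0.01]
-15 [-0.002, -0.003, 0.262, -3.72, 0.49, -0.01]
-20 [-0.002, -0.003, 0.349, -4.97, 0.43, -0.02]
-25 [-0.002, -0.003, 0.436, -6.22, 0.27, -0.02]
-30 [-0.002, -0.003, 0.524, -7.44, -0.0, -0.02]
-35 [-0.003, -0.003, 0.611, -8.64, -0.38, -0.03]
-40 [-0.003, -0.003, 0.698, -9.8, -0.86, -0.03]
-45 [-0.003, -0.003, 0.785, -10.91, -1.44, -0.03]
-50 [-0.003, -0.002, 0.873, -11.97, -2.11, -0.04]
-55 [-0.003, -0.002, 0.96, -12.96, -2.88, -0.04]
```

{"fn": "arm_command", "kwargs": {
  "targets": [
    [[0,0,0.087,-1.2,0.3,0,0.5],[0,0,0.175,-2.5,0.4,0,0.5],[0,0,0.262,-3.7,0.5,0,0.5],[0,0,0.349,-5,0.4,0,0.5],[0,0,0.436,-6.2,0.3,0,0.5],[0,0,0.524,-7.4,0,0,0.5],[0,0,0.611,-8.6,-0.4,0,0.5],[0,0,0.698,-9.8,-0.9,0,0.5],[0,0,0.785,-10.9,-1.4,0,0.5],[0,0,0.785,-10.9,-1.4,0,0.5]]
  ]
}}

```text
time: 52.2
ee_pos: [516.2, -62.5, 140.3]
ee_rot: [-3.14, -0.0, -1.778]
contact_force: [-4.5, -0.3, 10.2]
grip_width: 0.114
grip_force: 40.3
```

```bash
python3 ra.py
```

```text
0.10858000532215405 40.360663533210754 [516.29711057 -63.21368019 140.29734123] cab [-222.27985941 -112.22160611] F cab [-4.17081112  1.26686716]
[660.77165328 -55.80364951] [-0.8 -0.1 -0.9  1.4] cab [ -91.4410434  -173.93875343]
angle 50.616577017821335
-5 [-0.001, -0.001, 0.087, -1.23, 0.27, -0.0]
-10 [-0.001, -0.0, 0.175, -2.49, 0.43, -0.0]
-15 [-0.001, -0.0, 0.262, -3.75, 0.48, -0.0]
-20 [-0.001, -0.0, 0.349, -5.01, 0.42, -0.0]
-25 [-0.001, -0.0, 0.436, -6.26, 0.25, -0.0]
-30 [-0.001, -0.0, 0.524, -7.49, -0.03, -0.0]
-35 [-0.001, -0.0, 0.611, -8.69, -0.42, -0.0]
-40 [-0.001, -0.0, 0.698, -9.85, -0.91, -0.0]
-45 [-0.001, -0.0, 0.785, -10.97, -1.49, -0.0]
-50 [-0.001, -0.0, 0.873, -12.03, -2.18, -0.0]
-55 [-0.001, 0.0, 0.96, -13.03, -2.95, -0.0]
```

{"fn": "arm_command", "kwargs": {
  "targets": [
    [[0,0,0.087,-1.2,0.3,0,0.5],[0,0,0.175,-2.5,0.4,0,0.5],[0,0,0.262,-3.75,0.5,0,0.5],[0,0,0.349,-5,0.4,0,0.5],[0,0,0.436,-6.2,0.2,0,0.5],[0,0,0.524,-7.5,0,0,0.5],[0,0,0.611,-8.7,-0.4,0,0.5],[0,0,0.698,-9.85,-0.9,0,0.5],[0,0,0.785,-11,-1.5,0,0.5],[0,0,0.785,-11,-1.5,0,0.5]]
  ]
}}

```text
time: 53.3
ee_pos: [555.3, 42.5, 140.3]
ee_rot: [-3.141, 0.004, -2.563]
contact_force: [-2.4, -0.1, 7.6]
grip_width: 0.113
grip_force: 40.2
```

```bash
python3 ra.py|head -4
```

```text
0.11458833656753697 40.10990560054779 [554.80168255  41.93928454 140.32128835] cab [-138.66915261  -37.73001085] F cab [-2.11547851  1.27120569]
[661.16224125 -55.25518575] [-1.   0.3 -0.3  0.8] cab [ -90.83769456 -173.63985275]
angle 5.2587652367010325
-5 [-0.001, 0.003, 0.087, -1.23, 0.26, 0.0]
```

{"fn": "arm_command", "kwargs": {
  "targets": [
    [[0,0,0.03,-0.4,0,0,0.5],[0,0,0.06,-0.8,0.1,0,0.5],[0,0,0.08,-1.2,0.1,0,0.5],[0,0,0.08,-1.2,0.1,0,0.5]]
  ]
}}

```text
time: 53.8
ee_pos: [563.2, 50.1, 140.3]
ee_rot: [3.139, 0.002, -2.642]
contact_force: [-4.1, 2.5, 10.2]
grip_width: 0.114
grip_force: 40.3
```

```bash
python3 ra.py|head -4
```

```text
0.10824312657045086 40.31797707080841 [563.04955667  50.02931956 140.30873263] cab [-127.57791164  -34.49574622] F cab [-1.57854314  4.22648727]
[661.22207374 -55.28784741] [-0.9  0.3 -0.3  0.7] cab [ -90.80038784 -173.69690465]
angle 0.6696119056052048
-5 [0.002, 0.002, 0.087, -1.23, 0.26, 0.0]
```

{"fn": "arm_command", "kwargs": {
  "targets": [
    [[0,0,0.01,-0.25,0,0,0.5],[0,0,0.02,-0.5,0,0,0.5],[0,0,0.03,-0.7,0,0,0.5],[0,0,0.03,-0.7,0,0,0.5]]
  ]
}}

```text
time: 54.3
ee_pos: [565.7, 52.3, 140.2]
ee_rot: [3.139, -0.005, -2.673]
contact_force: [-12.5, 0.3, 15.8]
grip_width: 0.117
grip_force: 41.1
```

{"fn": "arm_command", "kwargs": {
  "targets": [
    [[0,0,0,-0.2,0,0,0.5],[0,0,0,-0.4,0,0,0.5],[0,0,0,-0.4,0,0,0.5]]
  ]
}}

```text
time: 54.6
ee_pos: [565.6, 52.3, 140.1]
ee_rot: [3.139, -0.014, -2.673]
contact_force: [-19.2, -5.0, 23.0]
grip_width: 0.112
grip_force: 41.7
```

```bash
python3 ra.py|head -3
```

```text
0.11321189136466175 41.69894814491272 [565.63125387  52.27496379 140.15682451] cab [-124.24161094  -33.73602514] F cab [-20.44610527   4.63818645]
[661.24426721 -55.31077444] [-0.9  0.4 -0.3  0.6] cab [ -90.79165722 -173.72759626]
angle -0.6915639471454185
```

{"fn": "arm_command", "kwargs": {
  "targets": [
    [[0,0,0,0.5,0,0,0.5],[0,0,0,0.6,0,0,4],[0,0,0,0.6,0,0,4],[0,0,0,0.6,0,0,4],[0,0,0,0.6,0,-2,4],[0,0,0,0.6,0,-5,4],[0,0,0,0.6,0,-9,4],[0,0,0,0.6,0,-13,4],[0,0,0,0.6,0,-16,4],[0,0,0,0.6,0,-16,2]]
  ]
}}

```text
time: 55.7
ee_pos: [570.9, 51.2, 304.0]
ee_rot: [-3.137, 0.01, -2.672]
contact_force: [0.2, 0.2, -1.0]
grip_width: 0.318
grip_force: 0.0
```

{"fn": "arm_command", "kwargs": {
  "targets": [
    [[0,0,-0.1,3,-4,0,0],[0,0,-0.2,6,-8,0,0],[0,0,-0.3,8,-12,0,0],[0,0,-0.4,10,-16,0,0],[0,0,-0.4,10,-19,0,0],[0,0,-0.4,10,-21,0,0],[0,0,-0.4,10,-21,0,0],[0,0,-0.4,10,-21,0,0]]
  ]
}}

```text
time: 56.5
ee_pos: [572.9, -181.3, 296.9]
ee_rot: [3.139, 0.0, -2.273]
contact_force: [-0.1, 0.4, -0.5]
grip_width: 0.002
grip_force: 0.0
```

Run:
```python
from tr import *
S2=cap('scene','f_scene.png');T2=cap('top','f_top.png')
print(arm.get_state()['ee_pos'])
K=np.array([[np.cos(P[2]),np.sin(P[2])],[-np.sin(P[2]),np.cos(P[2])]])
def bandpts(c,z=189):
    hsv=cv2.cvtColor(c['img'],cv2.COLOR_RGB2HSV); m=cv2.inRange(hsv,np.array([60,80,115]),np.array([85,255,255]))
    v,u=np.nonzero(m); X=np.array([onz(c,a,b,z)[:2] for a,b in zip(u,v)]); k=(X-P[:2])@K.T
    s=(abs(k[:,1])<175)&(k[:,0]>-150)&(k[:,0]<-50); return k[s]
for nm,c0,fn in(('scene',S2,'scene0'),('top',T2,'top0')):
    o=dict(c0);o['img']=np.ascontiguousarray(cv2.imread(f'pics/{fn}.png')[:,:,::-1])
    for t_,c in(('now',c0),('init',o)):
        k=bandpts(c);print(nm,t_,[(y,len(q),round(float(np.median(q[:,0])),1)) if len(q:=k[abs(k[:,1]-y)<12]) else None for y in(-150,-120,-80,-40,-15,15,40,80,120,150)])
```

```text
[ 572.93135732 -180.30846894  298.26043379]
scene now [(-150, 43, -81.5), (-120, 44, -80.9), (-80, 50, -81.3), (-40, 50, -81.1), (-15, 53, -82.1), (15, 46, -81.3), (40, 59, -81.7), (80, 60, -82.1), (120, 66, -82.3), (150, 51, -83.2)]
scene init [(-150, 44, -82.8), (-120, 48, -84.5), (-80, 53, -87.3), (-40, 54, -90.5), (-15, 54, -92.7), (15, 46, -100.5), (40, 55, -97.9), (80, 59, -93.0), (120, 62, -89.0), (150, 53, -85.4)]
top now [(-150, 40, -86.7), (-120, 39, -87.1), (-80, 40, -87.1), (-40, 40, -87.5), (-15, 38, -87.5), (15, 38, -87.0), (40, 44, -87.6), (80, 41, -87.9), (120, 44, -88.1), (150, 42, -87.5)]
top init [(-150, 41, -88.1), (-120, 42, -90.5), (-80, 43, -93.9), (-40, 43, -97.0), (-15, 40, -99.0), (15, 37, -107.0), (40, 40, -104.0), (80, 42, -99.2), (120, 42, -94.3), (150, 43, -90.1)]
```

```bash
cat > bl.py <<'E'
from tr import *
def ball(X0):
    o=[]
    for n in('top','scene'):
        c=cap(n);u,v=proj(c,X0).astype(int);w=c['img'][v-12:v+13,u-12:u+13].astype(int)
        m=(w[:,:,0]>150)&(w[:,:,1]<70)&(w[:,:,2]<70);y,x=np.nonzero(m);print(n,m.sum(),(u,v),(x.mean()+u-12,y.mean()+v-12) if m.any() else None)
        if m.any():o.append((c,x.mean()+u-12,y.mean()+v-12))
    return tri(*o) if len(o)==2 else None
E
python3 - <<'E'
from bl import *
print(ball((629,-156,93)))
c=C();print(c.p);print(c.row((580,-156,200),0,0,1),c.row((580,-156,82),0,0,1))
E
```

```text
top 0 (np.int64(334), np.int64(177)) None
scene 70 (np.int64(285), np.int64(192)) (np.float64(284.6142857142857), np.float64(191.82857142857142))
None
[ 573.18374619 -180.76303091  298.59683123]
[-0.0, 0.001, 0.87, -2.33, 1.08, 9.86] [-0.0, 0.001, 0.87, -2.32, 1.09, 21.66]
```

{"fn": "arm_command", "kwargs": {
  "targets": [
    [[0,0,0.145,-0.4,0.2,2,0],[0,0,0.29,-0.8,0.4,4,0],[0,0,0.435,-1.2,0.6,6,0],[0,0,0.58,-1.6,0.8,8,0],[0,0,0.725,-2,1,9.9,0],[0,0,0.87,-2.3,1.1,9.9,0],[0,0,0.87,-2.3,1.1,13.5,0],[0,0,0.87,-2.3,1.1,17.5,0],[0,0,0.87,-2.3,1.1,21.5,0],[0,0,0.87,-2.3,1.1,21.5,0]]
  ]
}}

```text
time: 57.9
ee_pos: [574.5, -154.4, 77.7]
ee_rot: [3.137, -0.011, 3.141]
contact_force: [-1.5, 0.5, 0.0]
grip_width: 0.003
grip_force: 0.0
```

{"fn": "arm_command", "kwargs": {
  "targets": [
    [[0,0,0,0,0,0,0],[0,0,0,-1,0,0,0],[0,0,0,-2,0,0,0],[0,0,0,-3,0,0,0],[0,0,0,-4,0,0,0],[0,0,0,-5,0,0,0],[0,0,0,-6,0,0,0],[0,0,0,-7,0,0,0],[0,0,0,-8,0,0,0],[0,0,0,-8.5,0,0,0]]
  ]
}}

```text
time: 58.9
ee_pos: [665.9, -156.6, 83.1]
ee_rot: [3.141, 0.001, 3.141]
contact_force: [-1.6, 1.3, -0.2]
grip_width: 0.002
grip_force: 0.4
```

Run:
```python
from bl import *
print(ball((695,-156,93)))
c=C();print(c.p,c.s['contact_force'],c.s['ee_rot'])
```

```text
top 0 (np.int64(334), np.int64(156)) None
scene 63 (np.int64(262), np.int64(201)) (np.float64(264.0), np.float64(199.28571428571428))
None
[ 664.88796344 -156.74000819   83.30730321] [ 0.00932293  0.88604979 -0.03887895] [3.14144559e+00 4.83827800e-04 3.14115332e+00]
```

Keep pushing until it meets the stop.

{"fn": "arm_command", "kwargs": {
  "targets": [
    [[0,0,0,-0.5,0,0,0],[0,0,0,-1,0,0,0],[0,0,0,-1.5,0,0,0],[0,0,0,-1.8,0,0,0],[0,0,0,-1.8,0,0,0]]
  ]
}}

```text
time: 59.6
ee_pos: [683.1, -156.8, 83.3]
ee_rot: [3.141, 0.0, 3.141]
contact_force: [-1.3, 0.2, -1.2]
grip_width: -0.002
grip_force: 0.3
```

{"fn": "arm_command", "kwargs": {
  "targets": [
    [[0,0,0,-0.3,0,0,0],[0,0,0,-0.5,0,0,0],[0,0,0,-0.5,0,0,0]]
  ]
}}

```text
time: 59.9
ee_pos: [683.6, -156.7, 83.2]
ee_rot: [-3.141, -0.008, 3.141]
contact_force: [-10.1, -0.5, 4.5]
grip_width: 0.002
grip_force: 5.2
```

{"fn": "arm_command", "kwargs": {
  "targets": [
    [[0,0,0,-0.2,0,0,0],[0,0,0,-0.2,0,0,0],[0,0,0,1,0,0,0],[0,0,0,4,0,0,0],[0,0,0,7,0,-2,0],[0,0,0,9,0,-6,0],[0,0,0,10,0,-10,0],[0,0,0,12,0,-14,0],[0,0,0,15,-3,-18,0],[0,0,0,18,-6,-20,0]]
  ]
}}

```text
time: 60.9
ee_pos: [512.1, -214.1, 285.1]
ee_rot: [-3.139, 0.007, -3.139]
contact_force: [0.5, -1.4, -0.2]
grip_width: 0.0
grip_force: 0.0
```

{"fn": "arm_command", "kwargs": {
  "targets": [
    [[0,0,0,4,0,0,0],[0,0,0,8,0,0,0],[0,0,0,8,0,0,0]]
  ]
}}

```text
time: 61.2
ee_pos: [426.9, -213.0, 281.6]
ee_rot: [3.141, -0.0, 3.138]
contact_force: [1.3, -0.1, -0.3]
grip_width: 0.001
grip_force: 0.0
```

Run:
```python
from bl import *
print(ball((703,-156,93)))
c2=cap('top','z_top.png');cap('scene','z_scene.png')
# change map vs start, top view
for n in('top','scene'):
    d=cv2.absdiff(cv2.imread(f'pics/{n}0.png'),cv2.imread(f'pics/z_{n}.png')).max(2); m=cv2.morphologyEx((d>60).astype(np.uint8),cv2.MORPH_OPEN,np.ones((3,3)))
    q,_,st,ce=cv2.connectedComponentsWithStats(m); print(n,[(int(s[4]),ce[i].round().astype(int).tolist()) for i,s in enumerate(st) if i and s[4]>15])
# stamps in cabinet: predicted handle tops
for n,y in(('yel',-70),('blue',0),('red',70)): print(n,proj(c2,W(P,(-25,y,75))))
a=c2['img'];hsv=cv2.cvtColor(a,cv2.COLOR_RGB2HSV);b=(hsv[:,:,0]>8)&(hsv[:,:,0]<25)&(hsv[:,:,1]>90)
m=np.zeros(b.shape,np.uint8);m[150:215,190:290]=b[150:215,190:290];q,_,st,ce=cv2.connectedComponentsWithStats(m);print([(int(s[4]),s[:4].tolist()) for i,s in enumerate(st) if i and s[4]>20])
```

```text
top 51 (np.int64(334), np.int64(154)) (np.float64(332.7647058823529), np.float64(152.76470588235293))
scene 74 (np.int64(259), np.int64(202)) (np.float64(258.56756756756755), np.float64(203.2027027027027))
(array([ 706.92833297, -152.04609613,   97.45407169]), array([0.4, 0.4]))
top [(35, [333, 153]), (87, [262, 168]), (53, [334, 176]), (318, [236, 192]), (13992, [365, 297]), (164, [213, 188]), (39, [255, 187]), (24, [244, 211]), (87, [439, 218]), (25, [363, 222]), (91, [358, 238]), (35, [437, 230]), (36, [348, 237]), (23, [426, 272]), (61, [404, 283]), (943, [20, 346]), (207, [54, 351]), (256, [256, 373]), (80, [265, 363]), (25, [225, 363]), (1372, [286, 384]), (106, [229, 369]), (24, [236, 394]), (64, [243, 395])]
scene [(1077, [563, 42]), (23, [609, 1]), (25, [584, 9]), (18, [338, 9]), (27, [348, 10]), (49, [349, 21]), (18, [580, 22]), (50, [596, 24]), (397, [342, 31]), (1249, [342, 64]), (586, [629, 64]), (73, [502, 82]), (96, [542, 91]), (335, [487, 111]), (16, [536, 100]), (129, [551, 113]), (461, [276, 122]), (74, [324, 122]), (20, [318, 127]), (224, [565, 143]), (62, [319, 140]), (41, [521, 148]), (737, [538, 163]), (46, [524, 155]), (70, [275, 163]), (79, [333, 167]), (176, [496, 190]), (54, [285, 192]), (57, [259, 203]), (37, [381, 228]), (48, [345, 229]), (429, [376, 241]), (29, [539, 284]), (31, [550, 295]), (59, [561, 306])]
yel [262.  166.6]
blue [242.  177.1]
red [221.8 187.8]
[(123, [256, 163, 14, 13]), (104, [237, 174, 14, 14]), (137, [206, 181, 15, 14]), (788, [229, 182, 61, 33])]
```

```bash
python3 -c "
from station import arm
print(arm.close_job())"
```

```text
the job is handed in; nothing more can be done
None
```

The job is handed in: I opened both doors to about 90°, stood the three stamps on the bench (red, blue, yellow; no white one was there) upright in the cabinet, shut both doors fully, then pushed the grey block's red lever to its stop; the judge's result was not shown.

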